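# Pack the gap under the moped engine's foot and tighten it

## Task

Pick the coloured shims that together fill the gap between the engine stand's pad and the engine's raised foot with only a little play, and stack them flat on the pad under the foot. Then turn the orange torque-limiting knob clockwise until the foot clamps the stack and the knob slips, stop promptly and let go. Leave the can, carburettor, screwdriver and paper roll where they are.

Things in the scene. Friction and masses are not known exactly. Their poses are not given: they have to be found in the camera images.
- pad_top (a point): centre of the top of the stand's steel packing pad, a fixed block 60 mm long (x), 28 mm wide (y), 40 mm high above the bench. Its x axis points away from the robot, roughly; shims go in along it from the robot's side, where nothing stands. The blue base, 12 mm high, lies beside the pad (+y).
- foot_face (a point): fixed point straight above pad_top, at the underside of the raised steel foot (30 mm disc), same axes. Its height over pad_top is the gap to pack, 30 to 46 mm. The foot can be screwed down 7.5 mm from here, so the packing must leave 1 to 7 mm play; one pair of shims always leaves 2 to 6 mm. A shim with its centre 18 mm from the axis, on the robot's side, lies well on the pad.
- engine: engine with grey carrier arm, fixed; origin, axes as foot_face. The arm overhangs the pad from 30 to 75 mm above the origin (gap = height of its top above the bench - 115 mm), x -40 to 30 mm, y -30 mm to the engine, so the gripper must lean back to the robot's side (about 35 degrees) to put shims in. Crankcase and finned cylinder: y 96 to 210 mm, x within 52 mm, up to 130 mm above origin.
- knob_grip (a point): grip point of the orange bar of the torque-limiting knob on top of the arm, 112 mm straight above foot_face. Bar 46 mm long (x), 14 mm thick (y), top 12 mm above this point; a black disc, radius 25 mm, lies 22 mm below this point. It starts with the bar along the stand's x. Clockwise from above lowers the foot (0.06 N m); once the foot is stopped it slips at 0.16 N m.
- screw (a joint): turn of the knob's spindle, rad: 0 foot raised, grows clockwise, foot lowers 6 mm per rad, stop at 1.25
- knob (a joint): slip of the knob on its spindle, rad: stays 0 until the torque limiter slips, then grows clockwise. Tight once it has slipped 0.1; past 1.0 is overturned
- red (a point): centre of the red plastic shim, a plate 90 mm (x) by 40 mm (y) by 8 mm thick (z). It starts flat on one of the four blocks of the wooden rack, its underside 30 mm above the bench; the block under it is 28 mm wide, so both long sides are free, and its -x end (nearest the robot) overhangs by 29 mm. Shims stand 95 mm apart.
- yellow (a point): centre of the yellow plastic shim, a plate 90 mm (x) by 40 mm (y) by 12 mm thick (z). It starts flat on one of the four blocks of the wooden rack, its underside 30 mm above the bench; the block under it is 28 mm wide, so both long sides are free, and its -x end (nearest the robot) overhangs by 29 mm. Shims stand 95 mm apart.
- green (a point): centre of the green plastic shim, a plate 90 mm (x) by 40 mm (y) by 16 mm thick (z). It starts flat on one of the four blocks of the wooden rack, its underside 30 mm above the bench; the block under it is 28 mm wide, so both long sides are free, and its -x end (nearest the robot) overhangs by 29 mm. Shims stand 95 mm apart.
- blue (a point): centre of the blue plastic shim, a plate 90 mm (x) by 40 mm (y) by 24 mm thick (z). It starts flat on one of the four blocks of the wooden rack, its underside 30 mm above the bench; the block under it is 28 mm wide, so both long sides are free, and its -x end (nearest the robot) overhangs by 29 mm. Shims stand 95 mm apart.
- rack: wooden shim rack, 60 by 370 mm, 30 mm high, fixed; origin under its middle, the row runs along its y
- can: red spray can, 60 mm across, 160 mm high, origin at its foot; leave alone
- carb: aluminium carburettor, about 75 by 55 mm and 71 mm high, origin at its foot; leave alone
- driver: screwdriver, 200 mm long, lying flat; leave alone
- roll: paper roll standing upright, 120 mm across, 200 mm high, origin at its foot; leave alone
There are look-alikes about, which are no part of the job. What is meant by the part that bears yellow is not purple, and is the smaller of those in its own colour.

How it is judged:
By the outcome, as a careful person would: the job done as asked, in the order asked, and still so for the second after the job is handed in, with the robot touching nothing.
It also fails if it takes over 72 s, if anything falls off the work surface, if the arm or the gripper's body presses on something with over 40 N, if the wrist force passes 120 N, or if a joint passes its speed limit or range.

## Robot

A 6-joint arm with a two-finger parallel gripper is mounted at the origin on the work surface. World frame = base frame: x ahead of the robot, y to its left, z up, the work surface at z = 0. Lengths are in m, angles in rad, forces in N, time in s.
With the tool pointing down it reaches from about 0.35 to 1 m from the base axis. Payload 7.1 kg.
Tool frame: the origin (TCP) lies midway between the tips of the shut fingers; the grasp point (between the pads) lies 19 mm behind it; z points along the fingers, y is the line along which they close (so a half turn about z gives the same grasp; the last joint's range is limited). The gripper opens to 85 mm and grips with 20 to 120 N. Pads are 22 mm wide; open, the fingers measure 114 mm over their backs; the gripper's body (76 mm by 85 mm) begins 54 mm behind the grasp point. The pads swing forward as they close: fully open they stand 13 mm farther back than shut.
Start: joints at [1.306, 0.423, 1.63, -0, 1.089, -0.019], TCP at [0.152, 0.606, 0.231] pointing down, gripper open.
Joint ranges: [-3, 3], [-0.9, 2.11], [0.09, 2.58], [-1.31, 4.45], [0.11, 2.69], [-2.54, 2.54]. Speed limits (rad/s): [2.39, 2.39, 3.01, 3.14, 3.14, 3.14].

## Interface

Orientations are given as a unit quaternion [x, y, z, w].
In Python, from rig import env gives the robot as it stands.
- The arm moves only by the tool apply_moves, never from a script. Its argument "steps" is one flat list of numbers, 5 for each row, row after row: the shift along the tool's x, y, z in units of 2.5 cm (1.0 is 2.5 cm), then the turn about the tool's z in units of 10 degrees (1.0 is 10 degrees), then the gripper's target within -1 to 1 (shut at 1, half-way at 0, fully open at -1). A call has 1 to 8 rows; each row shifts and turns the commanded pose from where the row before left it, along the tool's axes as they then stand; what a row does not reach is not made up. A row lasts 1/8 s, in which the tool goes at most 62.5 mm and 10.7 degrees, less where a joint would pass 70% of its speed; a pose out of reach is approached as far as the arm can. A call with a number of a shift or a turn outside -1 to 1 is refused whole. A call with a gripper value outside its range is refused whole. The fingers move at their own pace and stop on an object; "grip_force" is the grip in N (left out, the last holds). Time passes only in rows, so rows that do not move let the fingers close. It gives the time, the measured TCP pose, the force, the opening and the grip force at its end, in the units of the state.
- env.read_state(): the state, without advancing time (a new reading comes with each control period).
- env.read_camera(name): name is "side" or "top" or "wrist"; returns a dict with "img" (420x560x3 uint8, red, green, blue), "mtx" (3x3 intrinsics, pixels), "k1" (the pictures are not rectified: a ray, as slopes to the right and down, at radius r is drawn at 1 + k1 r^2 times it, then the intrinsics apply), "rvec" (rotation vector, rad) and "tvec" (3), from world to camera coordinates, as OpenCV has them; the wrist camera has in their place "tool_from_camera" (4x4, takes a point from camera to tool coordinates, whose origin is the TCP and whose axes are the flange's). Camera axes: x right, y down, z forward; pixel columns grow to the right and rows downward; lengths in m; the calibration is good to about 2 mm. A picture is of the moment at which its call begins: read the wrist's pose just before it. There is no depth.
- env.finish_job(): hands the job in; it is judged then, once.
The state is a dict: "t": time; "joint_positions": joint angles; "qvel": joint speeds; "effort": joint torques, N m; "tcp_pos": TCP position; "ee_rot": TCP orientation; "ft_force": force on the tool from outside, world axes, zero at the start; "moment": the same for the moment, N m; "opening": finger opening in m; "grasp_force": force on a finger pad.
Only numpy, scipy, OpenCV 4.12 (cv2) and the standard library are available. Lean on these libraries where they do the work, as an engineer would, in place of code of your own. Each camera call takes 0.05 s, during which the arm holds its last target. There are 200 camera calls.

## Working session

There is one attempt and no reset: what is moved stays moved. The work goes in short steps, Python scripts to look and compute and a tool call to move; the robot and the scene stay as the last step left them, time stands still between calls to the robot, and variables do not carry over. Pictures are saved under pics/ and viewed, at most 10 in all, crops included, and the job is handed in when it is done.

Besides the shell and the picture viewer there is one more tool, called as name(argument=value, ...) on one line, values as JSON. apply_moves: Moves the arm, as the interface text tells. Shifts and turns lie within -1 to 1; 1 stands for 2.5 cm of shift or 10 degrees of turn. Its arguments: {"type":"object","properties":{"steps":{"type":"array"},"grip_force":{"type":"number"}},"required":["steps"]}

```bash
ls; mkdir -p pics; cat > h.py <<'E'
import numpy as np,cv2,pickle
from scipy.spatial.transform import Rotation as R
def rays(c,px):
    u=cv2.undistortPoints(np.float64(px).reshape(-1,1,2),c['mtx'],np.array([c['k1'],0,0,0.]))[:,0]
    M=cv2.Rodrigues(np.float64(c['rvec']))[0]; o=-M.T@np.ravel(c['tvec'])
    return o,np.c_[u,np.ones(len(u))]@M
def plane(c,px,z):
    o,d=rays(c,px); return o+d*((z-o[2])/d[:,2])[:,None]
def proj(c,P):
    return cv2.projectPoints(np.float64(P).reshape(-1,1,3),np.float64(c['rvec']),np.float64(c['tvec']),c['mtx'],np.array([c['k1'],0,0,0.]))[0][:,0]
E
python3 - <<'E'
from rig import env
import cv2,pickle,numpy as np
d={n:env.read_camera(n) for n in('side','top')}
pickle.dump(d,open('c0.pkl','wb'))
im=[cv2.resize(d[n]['img'][:,:,::-1],(800,600),interpolation=cv2.INTER_CUBIC) for n in('top','side')]
cv2.imwrite('pics/top.png',im[0]);cv2.imwrite('pics/side.png',im[1])
s=env.read_state();print(s)
for n in d: print(n,d[n]['mtx'],d[n]['k1'],d[n]['rvec'],d[n]['tvec'])
E
```

```text
pics
{'t': 0.1, 'joint_positions': array([ 1.30602696e+00,  4.23820403e-01,  1.63063332e+00,  4.58767958e-06,
        1.08862081e+00, -1.90030527e-02]), 'qvel': array([ 0.00137877, -0.00200618, -0.00170758, -0.00063342, -0.00176851,
        0.00022772]), 'effort': array([ 7.06152532e-04, -5.58424079e+01, -2.82444620e+01,  3.33225569e-05,
        3.09846982e-03,  4.82735277e-05]), 'tcp_pos': array([0.15190266, 0.60572635, 0.23058072]), 'ee_rot': array([ 1.22575151e-01,  9.92458958e-01, -7.33204101e-04, -1.06787476e-04]), 'ft_force': array([ 0.88442992,  0.09477516, -0.06414883]), 'moment': array([ 0.01081545, -0.04743053, -0.01902075]), 'grasp_force': 0.0, 'opening': 0.08537816914413134}
side [[419.45063862   0.         273.63796604]
 [  0.         419.45063862 213.99274185]
 [  0.           0.           1.        ]] 0.018334104071743063 [ 2.3906773  -0.47490848  0.18263682] [-0.48328187  0.22734474  1.01024518]
top [[388.86843497   0.         276.73628976]
 [  0.         388.86843497 213.45784659]
 [  0.           0.           1.        ]] 0.010725113993709295 [ 2.15110288 -2.19883864  0.08621575] [0.00500301 0.54504429 1.04733341]
```

View pics/top.png

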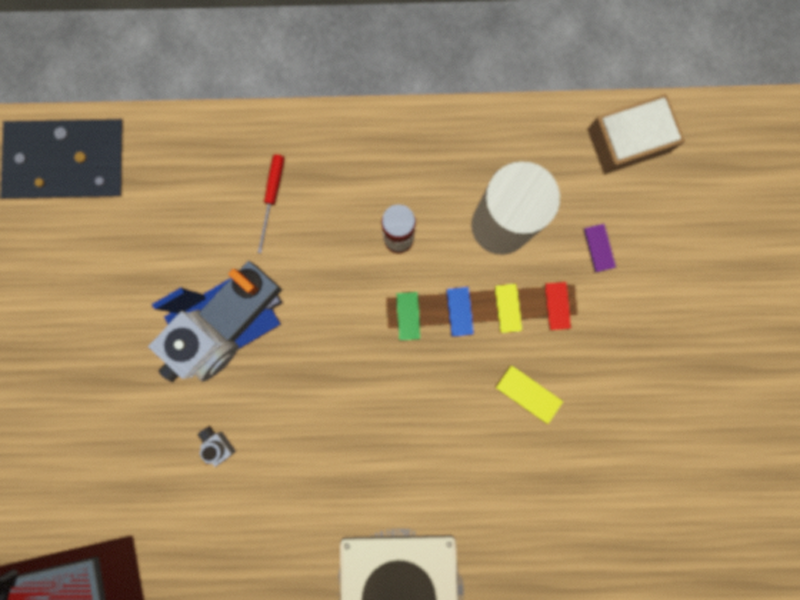

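View pics/side.png

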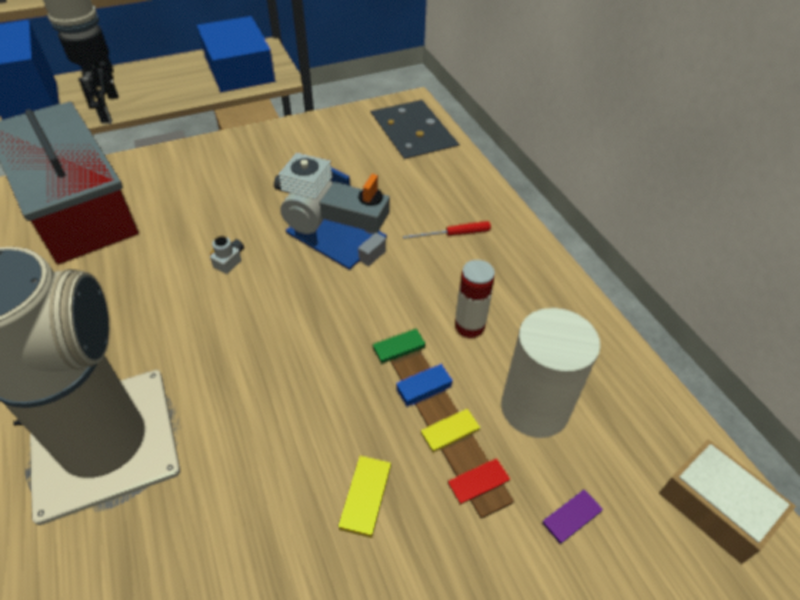

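Top view (800x600 picture):
- The stand has its knob at (243,282) and the engine at (185,345).
- The rack holds green (408,316), blue (460,311), yellow (508,308) and red (558,306).

Yellow candidates are the rack shim (508,308), a larger yellow plate on the bench (530,395), and a purple plate (600,248). The rack one fits: it is not purple, and it is the smaller of the two yellow ones. I'll confirm that in an enlarged crop and measure.

```bash
python3 - <<'E'
import pickle,cv2,numpy as np
from h import *
d=pickle.load(open('c0.pkl','rb'))
T,S=d['top'],d['side']
def crop(c,x0,y0,w,h,W,H): return cv2.resize(c['img'][y0:y0+h,x0:x0+w,::-1],(W,H),interpolation=cv2.INTER_CUBIC)
a=crop(T,100,175,100,95,400,380); b=crop(S,185,100,100,95,400,380)
c=crop(T,260,190,200,110,400,220); e=crop(S,230,220,200,110,400,220)
cv2.imwrite('pics/crops.png',np.vstack([np.hstack([a,b]),np.hstack([c,e])]))
hsv=cv2.cvtColor(T['img'],cv2.COLOR_RGB2HSV)
th=dict(red=(8,0,9),yellow=(12,22,33),green=(16,45,85),blue=(24,105,125),purple=(8,130,165))
for n,(t,lo,hi) in th.items():
    m=cv2.inRange(hsv,(lo,110,60),(hi,255,255)); 
    if n=='red': m|=cv2.inRange(hsv,(172,130,90),(180,255,255))
    if n=='yellow': m=cv2.inRange(hsv,(25,170,100),(34,255,255))
    for k in cv2.findContours(m,0,1)[0]:
        if cv2.contourArea(k)<200: continue
        z=.03+t/1000
        P=plane(T,k.reshape(-1,2),z)[:,:2]
        r=cv2.minAreaRect(np.float32(P*1000)); print(n,np.round(k.reshape(-1,2).mean(0)),np.round(r[0],1),np.round(r[1],1),round(r[2],1))
for c,n in((T,'top'),(S,'side')):
    h=cv2.cvtColor(c['img'],cv2.COLOR_RGB2HSV); m=cv2.inRange(h,(5,190,120),(17,255,255))
    for k in cv2.findContours(m,0,1)[0]:
        if cv2.contourArea(k)>15: print('orange',n,cv2.minAreaRect(k),cv2.contourArea(k), k.reshape(-1,2).tolist())
E
```

```text
red [390. 214.] [ 536.3 -314.1] [90.2 45.5] 3.1
red [191. 125.] [794.8 223.7] [25.7 99.3] 78.7
yellow [370. 276.] [ 372.3 -251.3] [114.6  48.9] 53.2
yellow [355. 215.] [ 533.8 -219.2] [85.7 43.5] 4.8
green [285. 221.] [522.4 -30.2] [40.3 86.2] 88.7
blue [180. 229.] [501.4 253. ] [36.3 87.7] 44.3
blue [322. 218.] [ 528.2 -126.4] [86.2 39. ] 4.6
purple [419. 173.] [ 645.5 -398.5] [82.8 35.8] 11.7
orange top ((168.75001525878906, 196.25001525878906), (18.384777069091797, 6.363960266113281), 45.0) 94.0 [[163, 189], [162, 190], [161, 191], [161, 192], [162, 192], [163, 193], [164, 194], [164, 195], [165, 196], [165, 197], [166, 197], [167, 198], [168, 199], [169, 200], [170, 201], [171, 202], [172, 203], [173, 203], [174, 203], [175, 203], [176, 202], [177, 201], [177, 200], [176, 199], [175, 198], [174, 197], [173, 196], [172, 195], [171, 194], [170, 193], [169, 192], [168, 191], [167, 191], [166, 190], [165, 190], [164, 189]]
orange side ((259.0384521484375, 127.19229888916016), (4.160251617431641, 11.371355056762695), 33.6900634765625) 37.5 [[261, 122], [260, 123], [259, 124], [258, 125], [258, 126], [257, 127], [256, 128], [256, 129], [255, 130], [255, 131], [256, 132], [257, 132], [258, 132], [259, 131], [259, 130], [260, 129], [261, 128], [261, 127], [262, 126], [263, 125], [263, 124], [263, 123], [262, 123]]
```

View pics/crops.png

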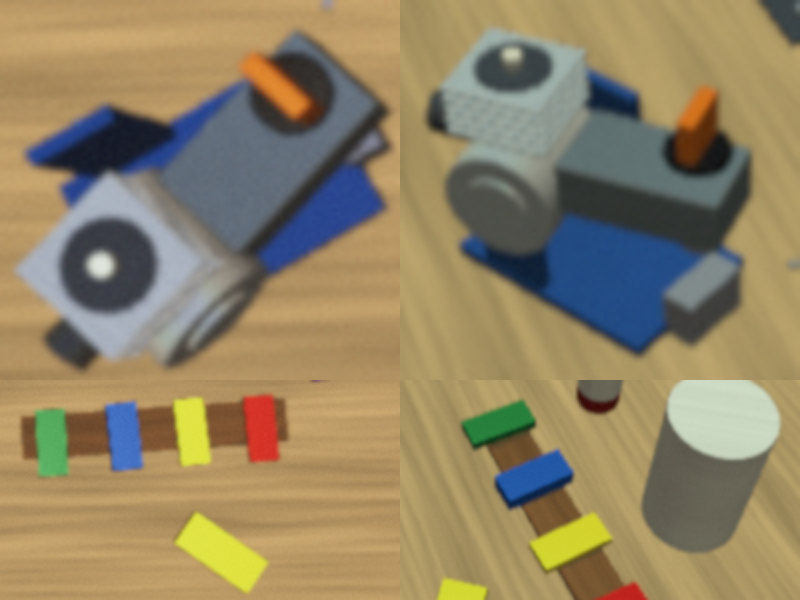

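The crops confirm that the rack yellow (top 355,215) is smaller than the bench yellow (370,276). They also show the stand's arm top at local corners (296,32) and (385,108) in the top view, and (350,150) and (318,207) in the side view. Next I triangulate.

```bash
cat >> h.py <<'E'
def tri(c1,p1,c2,p2):
    (o1,d1),(o2,d2)=rays(c1,[p1]),rays(c2,[p2]); d1=d1[0]/np.linalg.norm(d1);d2=d2[0]/np.linalg.norm(d2)
    s=np.linalg.lstsq(np.c_[d1,-d2],o2-o1,rcond=None)[0]
    a,b=o1+s[0]*d1,o2+s[1]*d2; return (a+b)/2,np.linalg.norm(a-b)
E
python3 - <<'E'
from h import *
d=pickle.load(open('c0.pkl','rb'));T,S=d['top'],d['side']
t=lambda x,y:(100+x/4-.4,175+y/4-.4); s=lambda x,y:(185+(x-400)/4-.4,100+y/4-.4)
for n,a,b in(('arm+x-y',t(296,32),s(750,150)),('arm-x-y',t(385,108),s(718,207)),
 ('bar+x',t(250,64),s(710,92)),('bar-x',t(300,107),s(688,133)),('disc',t(291,93),s(698,148)),('plug',t(108,262),s(513,64))):
    p,e=tri(T,a,S,b);print(n,np.round(p*1000,1),round(e*1000,1))
# pad top from side view
for n,p in(('padA',s(668,296)),('padB',s(700,312)),('padC',s(740,265)),('padD',s(708,247))): print(n,np.round(plane(S,[p],.04)*1000,1))
# driver/can/roll base centre guess
for n,c,p,z in(('can',T,(398*.7,221*.7),.16),('roll',T,(523*.7,198*.7),.2)): print(n,np.round(plane(c,[p],z)*1000))
# arm top fit vs z
for z in(.145,.15,.155,.16):
    print(z,np.round(plane(T,[t(296,32),t(385,108)],z)*1000,1).tolist(),np.round(plane(S,[s(750,150),s(718,207)],z)*1000,1).tolist())
E
```

```text
arm+x-y [616.5 241.6 152.9] 3.2
arm-x-y [568.8 185.7 159.9] 5.1
bar+x [591.  254.6 201.5] 5.0
bar-x [565.4 228.4 192.9] 2.9
disc [577.  240.7 167.4] 2.7
plug [476.6 335.9 201.6] 0.4
padA [[549.2 235.2  40. ]]
padB [[565.2 210.1  40. ]]
padC [[612.1 246.3  40. ]]
padD [[597.  274.6  40. ]]
can [[677. -15. 160.]]
roll [[ 700. -220.  200.]]
0.145 [[616.4, 244.2, 145.0], [568.1, 189.7, 145.0]] [[621.9, 250.3, 145.0], [577.5, 201.2, 145.0]]
0.15 [[615.5, 242.8, 150.0], [567.5, 188.6, 150.0]] [[619.5, 244.5, 150.0], [575.4, 195.8, 150.0]]
0.155 [[614.6, 241.5, 155.0], [566.9, 187.6, 155.0]] [[617.1, 238.8, 155.0], [573.3, 190.3, 155.0]]
0.16 [[613.8, 240.1, 160.0], [566.3, 186.5, 160.0]] [[614.7, 233.0, 160.0], [571.2, 184.9, 160.0]]
```

apply_moves(steps=[-0.6,0,-1,1,-1,-1,0,-1,1,-1,-1,0,-1,1,-1,-1,0,-1,1,-1,-1,0,-1,1,-1,-1,0.5,-1,1,-1,-0.5,1,-0.5,1,-1,0,1,0,1,-1])

```text
t: 1.1
tcp_pos: [0.3183, 0.5208, 0.3952]
ee_rot: [0.734, 0.679, 0.001, -0.0]
ft_force: [-0.4, -0.2, -0.1]
opening: 0.0855
grasp_force: 0.0
```

apply_moves(steps=[0,1,0,1,-1,0,1,0,1,-1,0,1,0,1,-1,0,1,0,0.9,-1,0,1,0,0,-1,0,1,0,0,-1,0,1,0,0,-1,0,1,0,0,-1])

```text
t: 2.1
tcp_pos: [0.4834, 0.42, 0.3933]
ee_rot: [0.917, 0.398, -0.0, 0.0]
ft_force: [0.0, 0.3, 0.1]
opening: 0.0855
grasp_force: 0.0
```

```bash
cat >> h.py <<'E'
def tool(env):
    s=env.read_state(); M=R.from_quat(s['ee_rot']).as_matrix()
    return s,M,np.degrees(np.arctan2(M[1,0],M[0,0]))
def rel(env,target):
    s,M,a=tool(env); print('t',round(s['t'],2),'tcp',np.round(s['tcp_pos']*1000,1),'az',round(a,2),'J6',round(s['joint_positions'][5],2),'F',np.round(s['ft_force'],1),'open',round(s['opening']*1000,1))
    if target is not None: print('units',np.round(M.T@(np.array(target)/1000-s['tcp_pos'])/.025,2))
E
python3 - <<'E'
from rig import env
from h import *
rel(env,(578,241,400)); c=env.read_camera('wrist');print(c['tool_from_camera'],c['mtx'],c['k1'])
E
```

```text
t 2.1 tcp [483.4 420.  393.3] az 46.92 J6 1.45 F [0.  0.3 0.1] open 85.5
units [-2.64  7.65 -0.27]
[[-7.48819569e-04 -9.44626115e-01 -3.28147744e-01  8.38071708e-02]
 [ 9.99999451e-01 -9.48096648e-04  4.47291498e-04  1.08370787e-03]
 [-7.33639006e-04 -3.28147228e-01  9.44626306e-01 -1.41329831e-01]
 [ 0.00000000e+00  0.00000000e+00  0.00000000e+00  1.00000000e+00]] [[353.61395114   0.         276.33868957]
 [  0.         353.61395114 207.21554801]
 [  0.           0.           1.        ]] -0.061505482218772035
```

```bash
cat >> h.py <<'E'
def wrist(env):
    s=env.read_state(); c=env.read_camera('wrist'); W=np.eye(4); W[:3,:3]=R.from_quat(s['ee_rot']).as_matrix(); W[:3,3]=s['tcp_pos']
    M=np.linalg.inv(W@c['tool_from_camera']); c['rvec']=cv2.Rodrigues(M[:3,:3])[0]; c['tvec']=M[:3,3]; return c
E
python3 - <<'E'
from rig import env
from h import *
pickle.dump(wrist(env),open('w1.pkl','wb'))
E
```

apply_moves(steps=[0,1,0,0,1,0,1,0,0,1,0,1,0,0,1,0,1,0,0,1,0,1,0,0,1,0,1,0,0,1,0,1,0,0,1,0,0,0,0,1])

```text
t: 3.2
tcp_pos: [0.6123, 0.2995, 0.3935]
ee_rot: [0.918, 0.397, -0.0, 0.0]
ft_force: [-0.1, 0.4, 0.3]
opening: -0.0001
grasp_force: 0.0
```

```bash
python3 - <<'E'
from rig import env
from h import *
c2=wrist(env);pickle.dump(c2,open('w2.pkl','wb'));c1=pickle.load(open('w1.pkl','rb'))
rel(env,(578,241,400))
print(proj(c1,[[.578,.241,.16]]),proj(c2,[[.578,.241,.16]]))
cv2.imwrite('pics/w2.png',cv2.resize(c2['img'][:,:,::-1],(800,600)))
for c in(c1,c2):
    h=cv2.cvtColor(c['img'],cv2.COLOR_RGB2HSV); m=cv2.inRange(h,(5,190,120),(17,255,255))
    for k in cv2.findContours(m,0,1)[0]:
        if cv2.contourArea(k)>50: print(cv2.boxPoints(cv2.minAreaRect(k)).tolist(),cv2.contourArea(k))
E
```

```text
t 3.25 tcp [611.6 300.3 393.6] az 46.82 J6 1.19 F [-0.1  0.1 -0.2] open 0.1
units [-2.65  0.64 -0.26]
[[438.2060446  222.62372455]] [[288.38604874 223.48264237]]
[[444.3280029296875, 255.6959991455078], [451.7039794921875, 215.12799072265625], [463.6719970703125, 217.30397033691406], [456.2960205078125, 257.8719787597656]] 441.5
[[283.0, 217.0], [296.0, 217.0], [296.0, 257.0], [283.0, 257.0]] 498.5
```

View pics/w2.png

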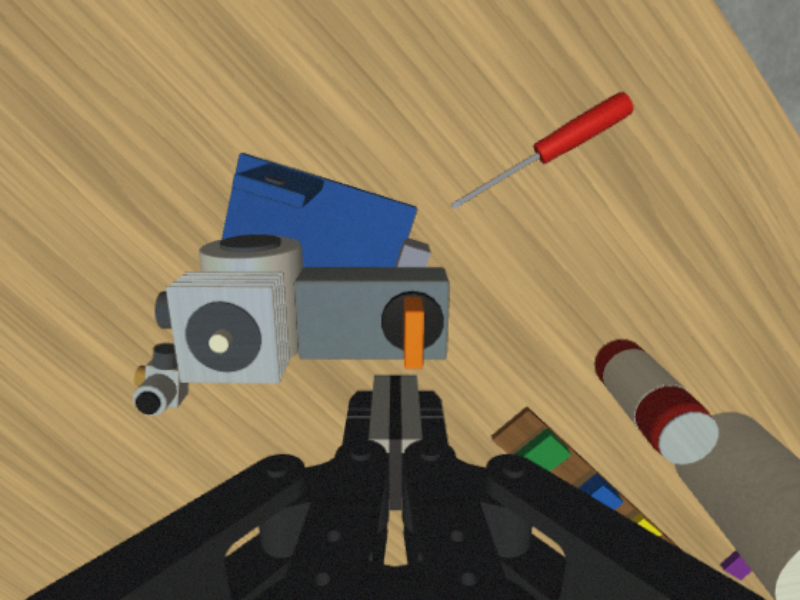

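The wrist view shows the arm top between (295,270) and (448,358), the bar at (414,330), the pad corner at (410,250) behind the arm, and the base edge from (240,153) to (417,207). Next I enlarge both wrist views for measuring.

```bash
python3 - <<'E'
from h import *
c1,c2=[pickle.load(open(f'w{i}.pkl','rb')) for i in(1,2)]
def crop(c,x0,y0): return cv2.resize(c['img'][y0:y0+150,x0:x0+100,::-1],(400,600),interpolation=cv2.INTER_CUBIC)
cv2.imwrite('pics/w12.png',np.hstack([crop(c1,400,120),crop(c2,240,120)]))
E
```

```text
(no output)
```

View pics/w12.png

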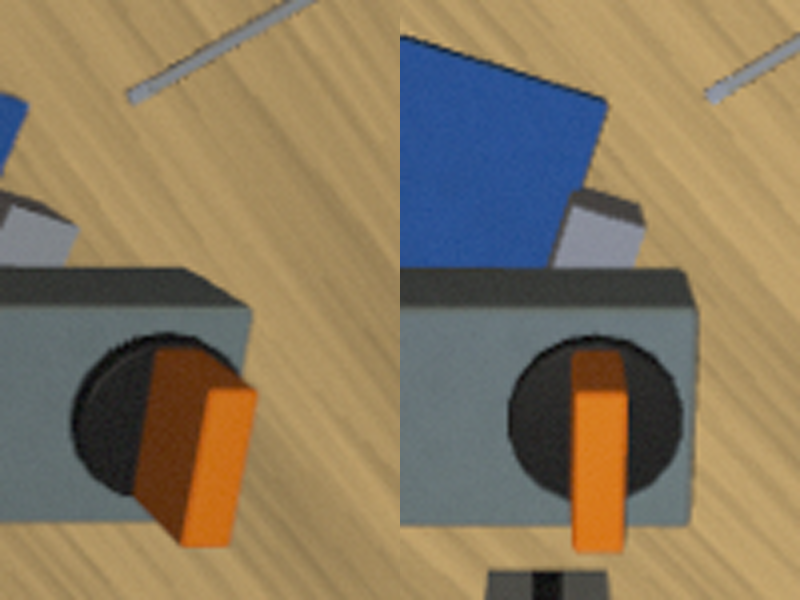

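```bash
python3 - <<'E'
from h import *
c1,c2=[pickle.load(open(f'w{i}.pkl','rb')) for i in(1,2)]
a=lambda x,y:(400+x/4-.4,120+y/4-.4); b=lambda x,y:(240+(x-400)/4-.4,120+y/4-.4)
for n,p,q in(('arm',(251,308),(697,308)),('b1',(206,390),(573,391)),('b2',(257,390),(628,391)),('b3',(231,546),(624,551)),('b4',(183,546),(573,551)),('pad-y',(78,228),(645,228)),('pad+y',(6,206),(568,206)),('driver',(130,98),(712,98)),('base',(28,104),(607,102))):
    P,e=tri(c1,a(*p),c2,b(*q));print(n,np.round(P*1000,1),round(e*1000,1))
def az(P): v=P[1]-P[0]; return np.degrees(np.arctan2(v[1],v[0])),np.linalg.norm(v)*1000
z=.155
print('arm edge',az(plane(c2,[b(688,526),b(697,308)],z)),plane(c2,[b(688,526),b(697,308)],z))
print('bar',az(plane(c2,[b(573,551),b(573,391)],.2)),az(plane(c2,[b(624,551),b(628,391)],.2)),plane(c2,[b(600,471)],.2))
print('pad +x edge',az(plane(c2,[b(645,228),b(568,206)],.04)),'pad side',az(plane(c2,[b(636,268),b(645,228)],.04)))
print('base',az(plane(c2,[b(607,102),b(400,36)],.012)),az(plane(c2,[b(552,265),b(607,102)],.012)))
E
```

```text
arm [618.8 241.9 149.6] 0.5
b1 [588.  262.1 199.5] 0.6
b2 [598.  252.3 198.9] 0.6
b3 [567.6 220.5 201.2] 0.3
b4 [558.  229.9 201.5] 0.2
pad-y [610.1 243.3  37.4] 0.4
pad+y [595.5 268.4  38. ] 0.4
driver [658.3 256.6   8. ] 0.2
base [628.5 281.9   8.5] 0.8
arm edge (np.float64(46.51135396765719), np.float64(67.97048292418778)) [[0.57292699 0.19440133 0.155     ]
 [0.61970502 0.24371465 0.155     ]]
bar (np.float64(47.09783080866968), np.float64(45.176897900811554)) (np.float64(46.512099514914745), np.float64(45.18531452541569)) [[0.57834633 0.24146634 0.2       ]]
pad +x edge (np.float64(120.47993902374564), np.float64(28.903359212970862)) pad side (np.float64(35.61398968219339), np.float64(15.230324765325747))
base (np.float64(119.04788152418189), np.float64(79.5093093113767)) (np.float64(28.788360540390006), np.float64(65.70811869945273))
```

apply_moves(steps=[-0.9,-0.5,0.7,0,1,-0.9,-0.5,1,0,1,-0.9,-0.5,1,0,1,0,0,1,0,1,0,0,1,0,1,0,0,1,0,1,0,0,1,0,1,0,0,1,0,1])

```text
t: 4.25
tcp_pos: [0.537, 0.2781, 0.2008]
ee_rot: [0.917, 0.398, 0.0, -0.0]
ft_force: [-0.3, 0.8, 0.5]
opening: -0.0002
grasp_force: 0.0
```

apply_moves(steps=[0,0,0.8,0,1,0,0,0.2,0,1,0,0,0.12,0,1,0,0,0.12,0,1,0,0,0,0,1])

```text
t: 4.88
tcp_pos: [0.5375, 0.2776, 0.1708]
ee_rot: [0.917, 0.398, 0.0, -0.0]
ft_force: [0.1, 0.5, 0.2]
opening: -0.0
grasp_force: 0.0
```

apply_moves(steps=[0,0,0.25,0,1,0,0,0.2,0,1,0,0,0.1,0,1,0,0,0.06,0,1,0,0,0.06,0,1,0,0,0,0,1])

```text
t: 5.62
tcp_pos: [0.5375, 0.2776, 0.1537]
ee_rot: [0.917, 0.398, 0.0, 0.0]
ft_force: [0.2, 0.0, 1.0]
opening: -0.0002
grasp_force: 0.6
```

apply_moves(steps=[0,0,0.04,0,1,0,0,0,0,1])

```text
t: 5.88
tcp_pos: [0.5375, 0.2776, 0.1537]
ee_rot: [0.917, 0.398, 0.0, -0.0]
ft_force: [-2.8, -2.3, 9.0]
opening: -0.0003
grasp_force: 4.5
```

apply_moves(steps=[0,0,0.04,0,1,0,0,0,0,1])

```text
t: 6.12
tcp_pos: [0.5375, 0.2776, 0.1536]
ee_rot: [0.917, 0.398, 0.0, -0.0]
ft_force: [-5.8, -3.0, 16.8]
opening: -0.0003
grasp_force: 8.3
```

Contact is at z = 153.7 mm, so the gap is about 38.7 mm. Yellow + blue (36 mm) leaves about 2.7 mm of play. I'll fetch blue first.

apply_moves(steps=[0,0,-1,-1,-1,0,0,-1,-1,-1,0,0,-1,-1,-1,-1,0.1,-1,-1,-1,-1,-0.05,0,-1,-1,-1,-0.25,0,-1,-1,-0.9,-0.4,0,-1,-1,-0.85,-0.55,0,-1,-1])

```text
t: 7.12
tcp_pos: [0.5225, 0.1517, 0.2516]
ee_rot: [0.444, 0.896, 0.0, 0.0]
ft_force: [0.7, 0.3, 1.1]
opening: 0.0858
grasp_force: 0.0
```

apply_moves(steps=[-0.7,-0.7,0,-1,-1,-0.6,-0.8,0,-1,-1,-0.45,-0.9,0,-1,-1,-0.3,-0.95,0,-1,-1,-0.1,-1,0,-1,-1,0.05,-1,0,-0.7,-1,0.1,-1,0,0,-1,0.1,-1,0,0,-1])

```text
t: 8.12
tcp_pos: [0.5038, -0.0475, 0.2517]
ee_rot: [-0.034, 0.999, -0.0, 0.0]
ft_force: [0.6, 0.4, -0.5]
opening: 0.0855
grasp_force: 0.0
```

```bash
python3 - <<'E'
from rig import env
from h import *
rel(env,(482,-130,120)); c=wrist(env);pickle.dump(c,open('w3.pkl','wb'))
hsv=cv2.cvtColor(c['img'],cv2.COLOR_RGB2HSV)
for n,z,lo,hi in(('blue',.054,105,125),('yellow',.042,25,34),('green',.046,45,85),('red',.038,0,6)):
    m=cv2.inRange(hsv,(lo,120,90),(hi,255,255))
    for k in cv2.findContours(m,0,1)[0]:
        if cv2.contourArea(k)<400: continue
        P=plane(c,k.reshape(-1,2),z)[:,:2]; r=cv2.minAreaRect(np.float32(P*1000))
        print(n,cv2.boundingRect(k),np.round(r[0],1),np.round(r[1],1),round(r[2],1))
cv2.imwrite('pics/w3.png',c['img'][:,:,::-1])
E
```

```text
t 8.12 tcp [503.8 -47.5 251.7] az -176.08 J6 -1.76 F [ 0.6  0.4 -0.5] open 85.5
units [ 1.1  -3.23  5.27]
blue (506, 170, 54, 92) [533.8 235.1] [98.5 58.3] 27.7
blue (173, 151, 46, 85) [ 529.3 -128. ] [88.4 39.4] 4.7
yellow (86, 147, 53, 84) [ 534.2 -218.7] [90.4 43.7] 4.9
yellow (14, 0, 128, 83) [ 374.9 -242.5] [114.4  50.6] 53.6
green (273, 151, 41, 83) [524. -31.] [88.7 39.4] 2.0
red (3, 145, 52, 81) [ 537.  -314.6] [89.7 40.7] 3.6
```

View pics/w3.png

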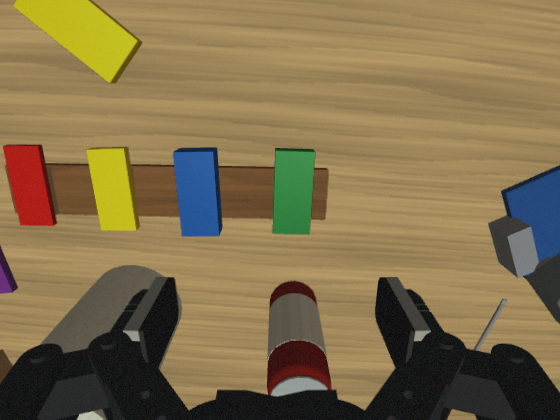

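apply_moves(steps=[0.35,-0.8,0,0,-1,0.35,-0.8,1,0,-1,0.36,-0.8,1,0,-1,0,-0.86,1,0,-1,0,0,1,0,-1,0,0,1,0,-1,0,0,1,0,-1,0,0,1,0,-1])

```text
t: 9.18
tcp_pos: [0.4832, -0.1296, 0.0759]
ee_rot: [-0.034, 0.999, -0.0, 0.0]
ft_force: [-0.2, 0.5, 0.5]
opening: 0.0853
grasp_force: 0.0
```

```bash
python3 - <<'E'
from rig import env
from h import *
rel(env,(483,-130.7,28))
E
```

```text
t 9.18 tcp [ 483.2 -129.6   75.9] az -176.09 J6 -1.93 F [-0.2  0.5  0.5] open 85.3
units [ 0.01 -0.04  1.92]
```

apply_moves(steps=[0,-0.04,1,0,-1,0,0,0.9,0,-1,0,0,0,0,1,0,0,0,0,1,0,0,0,0,1,0,0,0,0,1,0,0,0,0,1], grip_force=70)

```text
t: 10.05
tcp_pos: [0.4837, -0.1309, 0.0301]
ee_rot: [-0.034, 0.999, -0.0, 0.001]
ft_force: [-1.3, 1.0, 6.6]
opening: 0.0387
grasp_force: 69.7
```

apply_moves(steps=[0,0,-0.4,0,1,0,0,-1,0,1])

```text
t: 10.3
tcp_pos: [0.4821, -0.1305, 0.0642]
ee_rot: [-0.034, 0.999, 0.0, -0.001]
ft_force: [0.5, -0.3, -1.5]
opening: 0.0387
grasp_force: 70.5
```

```bash
python3 - <<'E'
from rig import env
from h import *
rel(env,None);c=wrist(env);pickle.dump(c,open('w4.pkl','wb'))
s,M,a=tool(env)
hsv=cv2.cvtColor(c['img'],cv2.COLOR_RGB2HSV); m=cv2.inRange(hsv,(105,120,60),(125,255,255))
for k in cv2.findContours(m,0,1)[0]:
    if cv2.contourArea(k)<800: continue
    print(cv2.boundingRect(k))
cv2.imwrite('pics/w4.png',c['img'][:,:,::-1])
E
```

```text
t 10.3 tcp [ 482.1 -130.5   64.2] az -176.08 J6 -1.93 F [ 0.5 -0.3 -1.5] open 38.7
(229, 283, 96, 114)
```

View pics/w4.png

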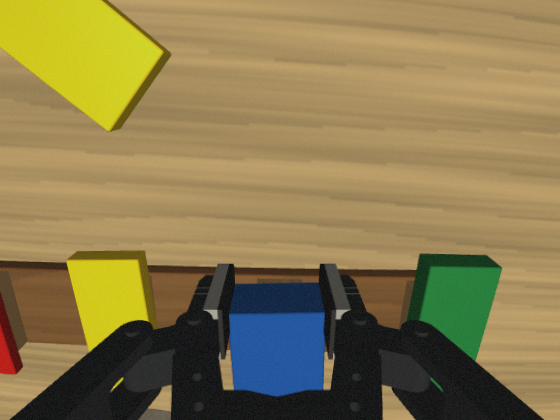

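```bash
python3 - <<'E'
from rig import env
from h import *
c=pickle.load(open('w4.pkl','rb')); s,M,a=tool(env)
for p,h in(((277,311),.024),((277,284.5),0)): print(np.round(M.T@(plane(c,[p],s['tcp_pos'][2]+h)[0]-s['tcp_pos'])*1000,1))
# vertical check: camera ray tri on the end face heights
# path: stage point at stand frame arm-axes
ctr=np.array([578,241.2]);u=np.array([np.cos(np.radians(46.8)),np.sin(np.radians(46.8))])
for d in(70,74,135): print(d,ctr+u*d)
rel(env,tuple(ctr+u*135)+(230,))
E
```

```text
[  4.6  -0.5 -24. ]
[ 1.7 -0.4 -0. ]
70 [625.91829742 292.22780392]
74 [628.65648584 295.14367843]
135 [670.4138593 339.6107647]
t 10.35 tcp [ 484.2 -131.1   67.3] az -176.08 J6 -1.93 F [ 1.2 -0.   0.3] open 38.1
units [-8.74 18.27 -6.5 ]
```

apply_moves(steps=[0,0,1,0,1,0,0,0.48,0,1,0,0,0,0,0.3,0,0,0,0,0.0,0.24,0,0,0,-0.2,0,0,0,0,1,0,0,0,0,1,0,0,0,0,1])

```text
t: 11.35
tcp_pos: [0.4766, -0.1311, 0.0271]
ee_rot: [-0.034, 0.999, 0.0, -0.0]
ft_force: [-2.8, -0.0, 4.2]
opening: 0.0374
grasp_force: 69.4
```

apply_moves(steps=[0,0,0,0,1,0,0,-1,0,1,0,0,-1,0,1])

```text
t: 11.72
tcp_pos: [0.4774, -0.1312, 0.0773]
ee_rot: [-0.034, 0.999, 0.0, 0.0]
ft_force: [-0.4, 0.0, -1.4]
opening: 0.0371
grasp_force: 70.1
```

```bash
cat >> h.py <<'E'
def endrow(env,lo,hi,h,name):
    c=wrist(env); s,M,a=tool(env)
    m=cv2.inRange(cv2.cvtColor(c['img'],cv2.COLOR_RGB2HSV),(lo,120,50),(hi,255,255))
    col=np.where(m[200:400,277])[0]+200; v=c['img'][:,277].astype(int).max(1)
    print(name,'rows',col.min(),col.max(),v[col.min()-2:col.min()+45].tolist())
    for p,hh in(((277,col.min()),0),): print('bottom edge tool x',np.round(M.T@(plane(c,[p],s['tcp_pos'][2]+hh)[0]-s['tcp_pos'])*1000,1))
E
python3 - <<'E'
from rig import env
from h import *
rel(env,None);endrow(env,100,125,0,'blue')
E
```

```text
t 11.72 tcp [ 477.4 -131.2   77.3] az -176.08 J6 -1.93 F [-0.4  0.  -1.4] open 37.1
blue rows 300 396 [179, 119, 73, 70, 68, 67, 68, 68, 68, 71, 69, 68, 70, 69, 72, 67, 70, 71, 71, 71, 71, 71, 72, 74, 70, 69, 67, 72, 72, 71, 68, 74, 71, 77, 104, 135, 148, 161, 159, 159, 159, 158, 158, 158, 157, 154, 159]
bottom edge tool x [-6.9 -0.5  0. ]
```

apply_moves(steps=[-0.45,0.9,-1,1,1,-0.3,0.95,-1,1,1,-0.1,1,-1,1,1,0.05,1,-1,1,1,0.25,0.95,-1,1,1,0.4,0.9,-1,1,1,0.55,0.85,0,1,1,0.7,0.75,0,1,1])

```text
t: 12.78
tcp_pos: [0.555, 0.0547, 0.227]
ee_rot: [0.619, 0.786, 0.001, 0.001]
ft_force: [0.3, -1.4, -1.1]
opening: 0.0369
grasp_force: 70.4
```

apply_moves(steps=[0.8,0.6,0,1,1,0.9,0.45,0,1,1,0.95,0.3,0,1,1,1,0.1,0,1,1,1,-0.05,0,1,1,0.95,-0.25,0,0.7,1,0.95,-0.35,0,0,1,0.95,-0.35,0,0,1])

```text
t: 13.78
tcp_pos: [0.6319, 0.2397, 0.2261]
ee_rot: [0.917, 0.398, 0.0, -0.0]
ft_force: [1.0, -0.3, -1.2]
opening: 0.0369
grasp_force: 70.4
```

```bash
python3 - <<'E'
from rig import env
from h import *
rel(env,(673.8,343.3,225));s,M,a=tool(env);print(s['joint_positions'])
E
```

```text
t 13.78 tcp [631.9 239.7 226.1] az 46.92 J6 1.1 F [ 1.  -0.3 -1.2] open 36.9
units [ 4.17 -1.61  0.05]
[3.44862132e-01 5.02778327e-01 1.51308481e+00 1.17636792e-04
 1.12529343e+00 1.09673664e+00]
```

apply_moves(steps=[1,-0.4,0,0,1,1,-0.4,0,0,1,1,-0.4,0,0,1,1,-0.4,0,0,1,0.17,0,1,0,1,0,0,1,0,1,0,0,1,0,1,0,0,1,0,1])

```text
t: 14.78
tcp_pos: [0.6723, 0.3407, 0.1235]
ee_rot: [0.917, 0.398, -0.001, 0.0]
ft_force: [-0.4, -0.2, -1.2]
opening: 0.037
grasp_force: 70.4
```

apply_moves(steps=[0,0,1,0,1,0,0,1,0,1,0,0,1,0,1,0,0,0.28,0,1,0,0,0,0,1])

```text
t: 15.4
tcp_pos: [0.6732, 0.342, 0.0445]
ee_rot: [0.917, 0.398, -0.0, 0.0]
ft_force: [0.8, 0.1, -0.8]
opening: 0.0371
grasp_force: 70.4
```

```bash
python3 - <<'E'
from rig import env
from h import *
rel(env,(625.9,292.2,44))
c=env.read_camera('side');cv2.imwrite('pics/s5.png',cv2.resize(c['img'][80:200,160:320,::-1],(800,600),interpolation=cv2.INTER_CUBIC))
E
```

```text
t 15.4 tcp [673.2 342.   44.5] az 46.92 J6 1.21 F [ 0.8  0.1 -0.8] open 37.1
units [-2.75 -0.02  0.02]
```

View pics/s5.png

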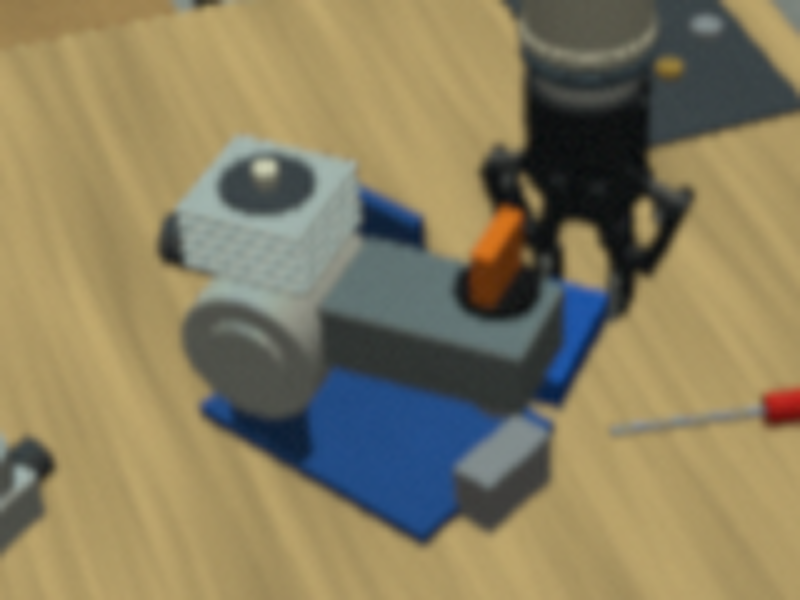

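The side crop shows the gripper level at (600,270), behind the arm and clear of the knob at (495,260). Now I insert.

apply_moves(steps=[-0.6,0,0,0,1,-0.6,0,0,0,1,-0.6,0,0,0,1,-0.5,0,0,0,1,-0.3,0,0,0,1,0,0,0,0,1])

```text
t: 16.2
tcp_pos: [0.6287, 0.2942, 0.0452]
ee_rot: [0.917, 0.398, -0.0, -0.0]
ft_force: [-0.2, -0.0, -2.4]
opening: 0.0375
grasp_force: 70.4
```

apply_moves(steps=[-0.1,0,0,0,1,-0.05,0,0,0,1,0,0,0,0,1])

```text
t: 16.58
tcp_pos: [0.6264, 0.292, 0.045]
ee_rot: [0.917, 0.398, -0.0, -0.0]
ft_force: [-0.1, 0.3, -2.1]
opening: 0.0371
grasp_force: 70.4
```

apply_moves(steps=[0,0,0.15,0,1,0,0,0.1,0,1,0,0,0,0,1])

```text
t: 16.95
tcp_pos: [0.6261, 0.2918, 0.0384]
ee_rot: [0.917, 0.398, -0.0, 0.0]
ft_force: [-0.1, 0.2, -0.9]
opening: 0.0366
grasp_force: 70.5
```

apply_moves(steps=[0,0,0.06,0,1,0,0,0.04,0,1,0,0,0,0,1])

```text
t: 17.32
tcp_pos: [0.6266, 0.2921, 0.0369]
ee_rot: [0.917, 0.398, 0.0, -0.0]
ft_force: [-0.5, -0.0, 3.9]
opening: 0.0368
grasp_force: 71.3
```

apply_moves(steps=[0,0,0,0,0.05,0,0,0,0,-0.1,0,0,0,0,-0.2,0,0,0,0,-0.2])

```text
t: 17.82
tcp_pos: [0.6263, 0.2918, 0.0362]
ee_rot: [0.917, 0.398, -0.0, 0.0]
ft_force: [-0.8, -0.1, -0.2]
opening: 0.0513
grasp_force: 0.0
```

```bash
python3 - <<'E'
from rig import env
from h import *
rel(env,None);endrow(env,100,125,0,'blue')
c=wrist(env);cv2.imwrite('pics/w6.png',c['img'][:,:,::-1])
E
```

```text
t 17.82 tcp [626.3 291.8  36.2] az 46.92 J6 1.17 F [-0.8 -0.1 -0.2] open 51.3
blue rows 251 396 [167, 122, 61, 61, 63, 64, 62, 69, 78, 97, 116, 125, 134, 137, 143, 141, 142, 141, 142, 142, 142, 139, 141, 143, 142, 141, 140, 140, 142, 142, 144, 143, 141, 141, 141, 141, 140, 144, 142, 143, 141, 141, 140, 140, 134, 127, 121]
bottom edge tool x [14.2  1.4 -0. ]
```

View pics/w6.png

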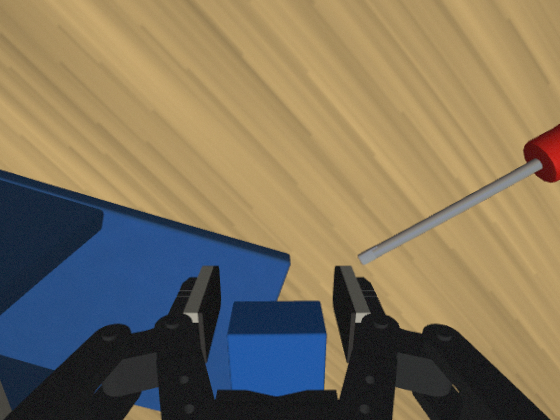

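apply_moves(steps=[0.6,0,0,0,-0.2,0.6,0,0,0,-0.5,0.2,0,-1,0,-1,0,0,-1,0,-1,0,0,-1,0,-1,0,0,-1,0,-1,0,0,-1,0,-1,0,0,-1,0,-1])

```text
t: 18.92
tcp_pos: [0.6509, 0.3184, 0.1874]
ee_rot: [0.917, 0.398, 0.0, -0.0]
ft_force: [-0.3, -0.6, -0.2]
opening: 0.0853
grasp_force: 0.0
```

apply_moves(steps=[-0.45,0.2,-1,-1,-1,-0.95,0.25,-0.2,-1,-1,-1,0.1,0,-1,-1,-1,-0.1,0,-1,-1,-0.95,-0.25,0,-1,-1,-0.9,-0.4,0,-1,-1,-0.8,-0.55,0,-1,-1,-0.7,-0.7,0,-1,-1])

```text
t: 19.92
tcp_pos: [0.5939, 0.1411, 0.2167]
ee_rot: [0.444, 0.896, 0.0, 0.0]
ft_force: [0.1, 0.1, 0.1]
opening: 0.0855
grasp_force: 0.0
```

apply_moves(steps=[-0.55,-0.8,0,-1,-1,-0.4,-0.9,0,-1,-1,-0.25,-0.95,0,-1,-1,-0.1,-1,0,-1,-1,0.1,-1,0,-1,-1,0.25,-0.95,0,-0.7,-1,0.35,-0.95,0,0,-1,0.35,-0.95,0,0,-1])

```text
t: 20.92
tcp_pos: [0.5334, -0.0487, 0.2169]
ee_rot: [-0.034, 0.999, -0.0, 0.001]
ft_force: [-0.1, 0.4, -0.1]
opening: 0.0855
grasp_force: 0.0
```

```bash
python3 - <<'E'
from rig import env
from h import *
rel(env,(482,-223.4,120)); c=wrist(env)
hsv=cv2.cvtColor(c['img'],cv2.COLOR_RGB2HSV); m=cv2.inRange(hsv,(25,120,150),(34,255,255))
for k in cv2.findContours(m,0,1)[0]:
    if cv2.contourArea(k)<400: continue
    P=plane(c,k.reshape(-1,2),.042)[:,:2]; r=cv2.minAreaRect(np.float32(P*1000))
    print(cv2.boundingRect(k),np.round(r[0],1),np.round(r[1],1),round(r[2],1))
E
```

```text
t 20.93 tcp [533.4 -48.7 216.9] az -176.06 J6 -1.75 F [-0.1  0.4 -0.1] open 85.5
units [ 2.53 -6.83  3.87]
(65, 122, 57, 95) [ 535.1 -220.2] [89.4 39.8] 4.9
(31, 0, 92, 49) [ 409.6 -223.9] [37.2 77.7] 1.4
```

apply_moves(steps=[0.5,-1,0,0,-1,0.5,-1,0,0,-1,0.5,-1,0,0,-1,0.5,-1,0,0,-1,0.5,-1,1,0,-1,0,-1,1,0,-1,0,-0.85,1,0,-1,0,0,1,0,-1])

```text
t: 21.98
tcp_pos: [0.4834, -0.2248, 0.1159]
ee_rot: [-0.033, 0.999, -0.0, 0.001]
ft_force: [0.0, 0.3, -0.6]
opening: 0.0852
grasp_force: 0.0
```

apply_moves(steps=[0,0,1,0,-1,0,0,1,0,-1,0,0,0,0,-1])

```text
t: 22.35
tcp_pos: [0.4816, -0.2227, 0.065]
ee_rot: [-0.034, 0.999, 0.001, -0.001]
ft_force: [-0.8, 0.4, 0.7]
opening: 0.0853
grasp_force: 0.0
```

```bash
python3 - <<'E'
from rig import env
from h import *
rel(env,(483,-224,30)); c=wrist(env);s,M,a=tool(env)
m=cv2.inRange(cv2.cvtColor(c['img'],cv2.COLOR_RGB2HSV),(25,120,60),(34,255,255))
v=c['img'].astype(int).max(2)
for k in cv2.findContours(m,0,1)[0]:
    if cv2.contourArea(k)>400: print(cv2.boundingRect(k),[[tuple(p) for p in k.reshape(-1,2)[np.argsort(k.reshape(-1,2)[:,1])[:3]]]])
E
```

```text
t 22.35 tcp [ 481.6 -222.7   65. ] az -176.06 J6 -2.1 F [-0.8  0.4  0.7] open 85.3
units [-0.06 -0.06  1.4 ]
(238, 262, 74, 135) [[(np.int32(287), np.int32(262)), (np.int32(288), np.int32(262)), (np.int32(300), np.int32(262))]]
(107, 0, 237, 143) [[(np.int32(118), np.int32(0)), (np.int32(119), np.int32(0)), (np.int32(136), np.int32(0))]]
```

apply_moves(steps=[-0.06,-0.06,0.9,0,-1,0,0,0.5,0,-0.5,0,0,0,0,1,0,0,0,0,1,0,0,0,0,1,0,0,0,0,1,0,0,0,0,1])

```text
t: 23.28
tcp_pos: [0.4835, -0.2248, 0.0316]
ee_rot: [-0.034, 0.999, -0.0, 0.0]
ft_force: [0.7, 0.7, 1.6]
opening: 0.0344
grasp_force: 69.6
```

apply_moves(steps=[0,0,-0.5,0,1,0,0,-1,0,1,0,0,-0.5,0,1,0,0,0,0,1])

```text
t: 23.78
tcp_pos: [0.4839, -0.225, 0.0825]
ee_rot: [-0.034, 0.999, -0.001, 0.001]
ft_force: [0.2, 0.8, -1.0]
opening: 0.0348
grasp_force: 70.2
```

```bash
python3 - <<'E'
from rig import env
from h import *
rel(env,None);endrow(env,25,34,0,'yellow')
c=wrist(env);m=cv2.inRange(cv2.cvtColor(c['img'],cv2.COLOR_RGB2HSV),(25,120,60),(34,255,255))
print([[ (np.where(m[r,150:420])[0]+150)[[0,-1]].tolist()] for r in range(300,380,10) if m[r,150:420].any()])
E
```

```text
t 23.77 tcp [ 483.9 -225.    82.5] az -176.08 J6 -2.1 F [ 0.2  0.8 -1. ] open 34.8
yellow rows 291 396 [155, 116, 103, 103, 102, 103, 106, 107, 106, 106, 108, 109, 111, 109, 118, 173, 203, 207, 206, 206, 205, 207, 206, 204, 207, 207, 206, 206, 205, 207, 207, 205, 207, 207, 205, 205, 206, 207, 207, 205, 205, 204, 205, 208, 203, 207, 205]
bottom edge tool x [-6.7 -1.5  0. ]
[[[239, 314]], [[238, 315]], [[236, 317]], [[235, 318]], [[236, 319]], [[237, 319]], [[238, 318]], [[239, 318]]]
```

```bash
python3 - <<'E'
from rig import env
from h import *
c=wrist(env);s,M,a=tool(env)
pr=lambda x,h:np.round(proj(c,[s['tcp_pos']+M@np.array([x,0,-h])/1000.])[0,1],1)
for x in(-3,-5,-7): print(x,'yellow',pr(x,-1.6),pr(x,10.4),'blue',pr(x,3),pr(x,27))
t=env.read_camera('side'); h=cv2.cvtColor(t['img'],cv2.COLOR_RGB2HSV); m=cv2.inRange(h,(24,120,80),(34,255,255))
for k in cv2.findContours(m,0,1)[0]:
    if cv2.contourArea(k)>100: print(cv2.boundingRect(k),cv2.approxPolyDP(k,2,True).reshape(-1,2).tolist())
# expected outline of level shim in side cam
ex=-np.array(M[:,0]); ey=M[:,1]
for dz in(-1.6,10.4):
  for L in(-5,85):
    print(dz,L,[np.round(proj(t,[s['tcp_pos']+(ex*(L+10)+ey*w+np.array([0,0,dz]))/1000.])[0],1).tolist() for w in(-20,20)])
E
```

```text
-3 yellow 283.4 298.0 blue 288.8 322.2
-5 yellow 287.1 302.0 blue 292.6 326.4
-7 yellow 290.8 305.8 blue 296.3 330.6
(236, 318, 38, 58) [[252, 318], [236, 368], [260, 375], [273, 323]]
(312, 275, 27, 24) [[328, 275], [312, 283], [312, 292], [319, 298], [338, 289]]
-1.6 -5 [[301.9, 307.1], [293.3, 292.8]]
-1.6 85 [[336.6, 291.3], [327.4, 277.7]]
10.4 -5 [[302.2, 304.4], [293.5, 290.0]]
10.4 85 [[337.2, 288.5], [327.9, 274.9]]
```

apply_moves(steps=[-0.2,0.5,-1,1,1,-0.2,0.95,-1,1,1,-0.05,1,-1,1,1,0.15,1,-1,1,1,0.3,0.95,-1,1,1,0.45,0.9,-1,1,1,0.6,0.8,0,1,1,0.75,0.7,0,1,1], grip_force=90)

```text
t: 24.98
tcp_pos: [0.5436, -0.045, 0.2309]
ee_rot: [0.618, 0.786, -0.0, -0.0]
ft_force: [0.2, -0.3, -0.7]
opening: 0.0327
grasp_force: 89.5
```

apply_moves(steps=[0.85,0.55,0,1,1,0.9,0.4,0,1,1,1,0.2,0,1,1,1,0.05,0,1,1,1,-0.15,0,1,1,0.95,-0.3,0,0.7,1,0.9,-0.4,0,0,1,0.9,-0.4,0,0,1])

```text
t: 25.98
tcp_pos: [0.6079, 0.1446, 0.2308]
ee_rot: [0.917, 0.399, -0.0, -0.0]
ft_force: [-0.3, 0.3, -1.4]
opening: 0.033
grasp_force: 89.5
```

```bash
python3 - <<'E'
from rig import env
from h import *
rel(env,(673.8,343.3,230))
E
```

```text
t 25.98 tcp [607.9 144.6 230.8] az 47.05 J6 0.96 F [-0.3  0.3 -1.4] open 33.0
units [ 7.61 -3.49  0.03]
```

apply_moves(steps=[0.95,-0.45,0,0,1,0.95,-0.45,0,0,1,0.95,-0.45,0,0,1,0.95,-0.45,0,0,1,0.95,-0.45,0,0,1,0.95,-0.45,0,0,1,0.95,-0.4,0,0,1,0.95,-0.4,0,0,1])

```text
t: 26.98
tcp_pos: [0.6738, 0.3438, 0.2312]
ee_rot: [0.917, 0.398, -0.0, 0.0]
ft_force: [-0.1, 0.9, -0.8]
opening: 0.0332
grasp_force: 89.5
```

apply_moves(steps=[0,0,1,0,1,0,0,1,0,1,0,0,1,0,1,0,0,1,0,1,0,0,1,0,1,0,0,1,0,1,0,0,0.5,0,1,0,0,0,0,1])

```text
t: 27.98
tcp_pos: [0.673, 0.342, 0.0676]
ee_rot: [0.917, 0.398, -0.001, 0.0]
ft_force: [-0.9, -0.2, -0.7]
opening: 0.0328
grasp_force: 89.5
```

```bash
python3 - <<'E'
from rig import env
from h import *
rel(env,(625.9,292.2,67));endrow(env,25,34,0,'yellow')
c=wrist(env);s,M,a=tool(env)
pr=lambda x,h:np.round(proj(c,[s['tcp_pos']+M@np.array([x,0,-h])/1000.])[0,1],1)
for x in(-5,-7,-9): print(x,'yellow',pr(x,-1.6),pr(x,10.4))
E
```

```text
t 27.98 tcp [673.  342.   67.6] az 46.92 J6 1.21 F [-0.9 -0.2 -0.7] open 32.8
units [-2.74 -0.02  0.03]
yellow rows 291 396 [157, 123, 95, 100, 98, 95, 100, 97, 100, 101, 101, 102, 101, 98, 142, 185, 195, 197, 195, 197, 199, 200, 193, 196, 196, 195, 196, 196, 196, 194, 196, 193, 195, 197, 195, 196, 195, 193, 198, 194, 197, 197, 195, 197, 194, 194, 196]
bottom edge tool x [-6.2  1.1  0. ]
-5 yellow 286.8 301.7
-7 yellow 290.5 305.7
-9 yellow 294.2 309.5
```

```bash
python3 - <<'E'
from rig import env
from h import *
s,M,a=tool(env);ex=-M[:,0]; ey=M[:,1]
for n in('side','top'):
    t=env.read_camera(n); h=cv2.cvtColor(t['img'],cv2.COLOR_RGB2HSV); m=cv2.inRange(h,(23,130,60),(35,255,255))
    for k in cv2.findContours(m,0,1)[0]:
        if 20<cv2.contourArea(k) and cv2.boundingRect(k)[0]<300 : print(n,cv2.boundingRect(k),cv2.contourArea(k),cv2.approxPolyDP(k,1,True).reshape(-1,2).tolist())
    for dz in(-1.6,10.4):
      for L in(6,96): print(n,dz,L,[np.round(proj(t,[s['tcp_pos']+(ex*L+ey*w+np.array([0,0,dz]))/1000.])[0],1).tolist() for w in(-20,20)])
    cv2.imwrite(f'pics/{n}7.png',t['img'][:,:,::-1])
im=[cv2.resize(cv2.imread('pics/side7.png')[85:175,200:300],(400,360),interpolation=2),cv2.resize(cv2.imread('pics/top7.png')[130:220,90:190],(400,360),interpolation=2)]
cv2.imwrite('pics/st7.png',np.hstack(im))
E
```

```text
side (237, 318, 37, 59) 1304.5 [[252, 318], [237, 364], [237, 370], [259, 376], [264, 362], [273, 324], [270, 322]]
side (269, 132, 13, 24) 141.5 [[271, 132], [269, 135], [273, 139], [270, 154], [273, 155], [281, 139], [281, 136]]
side -1.6 6 [[269.7, 135.0], [281.5, 137.8]]
side -1.6 96 [[259.2, 152.5], [271.4, 155.6]]
side 10.4 6 [[269.6, 131.9], [281.5, 134.8]]
side 10.4 96 [[259.1, 149.4], [271.4, 152.5]]
top (141, 164, 33, 26) 442.5 [[149, 164], [141, 173], [142, 176], [158, 189], [161, 189], [163, 187], [167, 189], [173, 181], [153, 164]]
top -1.6 6 [[141.1, 173.7], [151.4, 162.7]]
top -1.6 96 [[165.8, 196.1], [176.1, 185.0]]
top 10.4 6 [[139.5, 172.9], [149.9, 161.7]]
top 10.4 96 [[164.4, 195.5], [174.9, 184.2]]
```

View pics/st7.png

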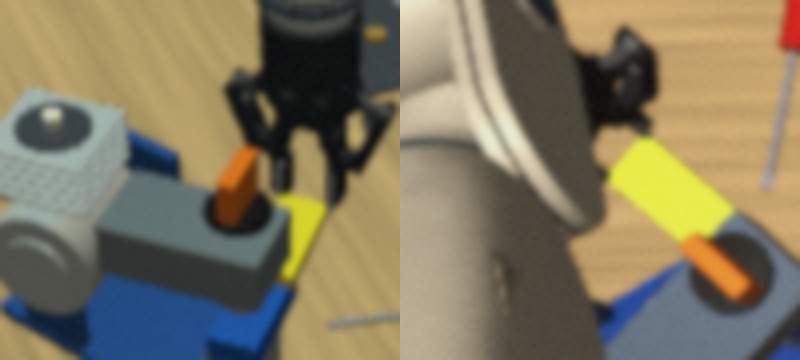

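The crop shows yellow held at (655,180) in the top half and blue lying on the pad at (255,315) in the side half. Yellow may be tipped a few degrees in its thin grip, so I'll lay it on the bench beyond the stand and regrip it level.

apply_moves(steps=[0.8,0,0,0,1,0.8,0,0,0,1,0.8,0,0.6,0,1,0,0,1,0,1,0,0,0.8,0,1,0,0,0.1,0,1,0,0,0,0,1], grip_force=60)

```text
t: 29.05
tcp_pos: [0.7142, 0.3853, 0.0061]
ee_rot: [0.917, 0.398, -0.0, 0.0]
ft_force: [-0.1, 0.0, -0.4]
opening: 0.033
grasp_force: 89.5
```

apply_moves(steps=[0,0,0.06,0,1,0,0,0,0,1])

```text
t: 29.3
tcp_pos: [0.7148, 0.3859, 0.0055]
ee_rot: [0.917, 0.398, 0.0, -0.0]
ft_force: [-0.6, 0.1, -0.9]
opening: 0.0331
grasp_force: 89.7
```

apply_moves(steps=[0,0,0.06,0,1,0,0,0.04,0,1,0,0,0,0,1])

```text
t: 29.68
tcp_pos: [0.7147, 0.3859, 0.003]
ee_rot: [0.917, 0.398, 0.0, -0.0]
ft_force: [-1.4, -0.7, 3.4]
opening: 0.0332
grasp_force: 89.9
```

apply_moves(steps=[0,0,0,0,0.1,0,0,0,0,-0.1,0,0,0,0,-0.2,-0.16,0,0.02,0,-0.2,0,0,0,0,1,0,0,0,0,1,0,0,0,0,1,0,0,0,0,1], grip_force=60)

```text
t: 30.68
tcp_pos: [0.7119, 0.3829, 0.002]
ee_rot: [0.917, 0.398, 0.0, 0.0]
ft_force: [-0.0, -1.8, 1.7]
opening: 0.0371
grasp_force: 60.2
```

apply_moves(steps=[0,0,-0.3,0,1,0,0,-0.8,0,1,0,0,-1,0,1,0,0,-0.5,0,1,0,0,0,0,1])

```text
t: 31.3
tcp_pos: [0.7129, 0.3835, 0.0695]
ee_rot: [0.917, 0.398, 0.002, -0.0]
ft_force: [1.2, -0.2, -0.2]
opening: 0.0373
grasp_force: 60.1
```

```bash
python3 - <<'E'
from rig import env
from h import *
rel(env,(673.8,343.3,67));endrow(env,25,34,0,'yellow')
c=wrist(env);s,M,a=tool(env)
pr=lambda x,h:np.round(proj(c,[s['tcp_pos']+M@np.array([x,0,-h])/1000.])[0,1],1)
for x in(0,-3,-5): print(x,'yellow',pr(x,-2),pr(x,10))
E
```

```text
t 31.3 tcp [712.9 383.5  69.5] az 46.92 J6 1.23 F [ 1.2 -0.2 -0.2] open 37.3
units [-2.24 -0.04  0.09]
yellow rows 285 396 [95, 95, 93, 95, 95, 96, 95, 96, 100, 98, 97, 103, 151, 181, 186, 189, 187, 188, 187, 188, 184, 187, 188, 188, 187, 189, 190, 187, 188, 187, 187, 188, 186, 188, 187, 186, 190, 187, 188, 187, 185, 186, 185, 185, 187, 187, 187]
bottom edge tool x [-3.2  1.7 -0. ]
0 yellow 276.7 290.8
-3 yellow 282.3 296.7
-5 yellow 286.0 300.6
```

apply_moves(steps=[-0.8,0,0,0,1,-0.8,0,0,0,1,-0.7,-0.03,0,0,1,-0.5,0,0,0,1,0,0,0,0,1,0,0,0,0,1])

```text
t: 32.15
tcp_pos: [0.6638, 0.3326, 0.0667]
ee_rot: [0.917, 0.398, 0.0, -0.0]
ft_force: [0.5, -0.8, -0.1]
opening: 0.0373
grasp_force: 60.2
```

```bash
python3 - <<'E'
from rig import env
from h import *
for i in range(4):
    rel(env,(625.9,292.2,67.3)); env.read_camera('top')
E
```

```text
t 32.15 tcp [663.8 332.6  66.7] az 46.92 J6 1.2 F [ 0.5 -0.8 -0.1] open 37.3
units [-2.21 -0.   -0.02]
t 32.2 tcp [663.9 332.7  66.8] az 46.92 J6 1.2 F [ 0.8 -0.1 -0.2] open 37.5
units [-2.22 -0.   -0.02]
t 32.25 tcp [663.8 332.7  66.8] az 46.93 J6 1.2 F [-0.5 -0.5 -0.8] open 37.6
units [-2.22 -0.   -0.02]
t 32.3 tcp [663.8 332.7  66.7] az 46.93 J6 1.2 F [-0.2  0.6 -1.2] open 37.3
units [-2.22  0.   -0.02]
```

apply_moves(steps=[-0.3,0,-0.02,0,1,-0.3,0,0,0,1,-0.2,0,0,0,1,-0.1,0,0,0,1])

```text
t: 32.85
tcp_pos: [0.6477, 0.3154, 0.0674]
ee_rot: [0.917, 0.398, -0.0, 0.0]
ft_force: [0.2, -0.1, -0.8]
opening: 0.0374
grasp_force: 60.1
```

apply_moves(steps=[-0.2,0,0,0,1,-0.2,0,0,0,1,-0.2,0,0,0,1])

```text
t: 33.22
tcp_pos: [0.6375, 0.3046, 0.0673]
ee_rot: [0.917, 0.398, -0.0, 0.0]
ft_force: [-0.5, -0.2, 0.9]
opening: 0.0374
grasp_force: 60.3
```

apply_moves(steps=[-0.2,0,0,0,1,-0.2,0,0,0,1,-0.2,0,0,0,1,-0.04,0,0,0,1,0,0,0,0,1])

```text
t: 33.85
tcp_pos: [0.6269, 0.2932, 0.0674]
ee_rot: [0.917, 0.398, -0.0, 0.0]
ft_force: [0.7, 0.9, -0.2]
opening: 0.0373
grasp_force: 60.3
```

apply_moves(steps=[0,0,0.04,0,1,0,0,0.04,0,1,0,0,0,0,1])

```text
t: 34.22
tcp_pos: [0.6269, 0.2933, 0.0652]
ee_rot: [0.917, 0.398, -0.0, 0.0]
ft_force: [1.0, 2.0, 0.2]
opening: 0.0376
grasp_force: 60.4
```

apply_moves(steps=[0,0,0.04,0,1,0,0,0,0,1])

```text
t: 34.48
tcp_pos: [0.6269, 0.2933, 0.0643]
ee_rot: [0.917, 0.398, 0.0, 0.0]
ft_force: [2.3, 1.3, 0.8]
opening: 0.037
grasp_force: 60.4
```

apply_moves(steps=[0,0,0,0,0.1,0,0,0,0,-0.1,0,0,0,0,-0.2])

```text
t: 34.85
tcp_pos: [0.6265, 0.2929, 0.0641]
ee_rot: [0.917, 0.398, -0.001, 0.0]
ft_force: [0.2, -0.2, 0.7]
opening: 0.0515
grasp_force: 0.0
```

```bash
python3 - <<'E'
from rig import env
from h import *
rel(env,None)
c=wrist(env);s,M,a=tool(env)
hsv=cv2.cvtColor(c['img'],cv2.COLOR_RGB2HSV)
for n,lo,hi in(('yellow',25,34),('blue',105,125)):
    m=cv2.inRange(hsv,(lo,120,40),(hi,255,255))
    for r in range(230,380,12):
        w=np.where(m[r,200:360])[0]+200
        if len(w): print(n,r,w[0],w[-1])
v=c['img'][:,277];print([(r,v[r].tolist()) for r in range(262,330,3)])
pr=lambda x,z:np.round(proj(c,[np.r_[s['tcp_pos'][:2],z/1000]+M@np.array([x,0,0])/1000.])[0,1],1)
for x in(1,-3,-6): print(x,'y',pr(x,64),pr(x,76),'b',pr(x,40),pr(x,64))
E
```

```text
t 34.85 tcp [626.5 292.9  64.1] az 46.91 J6 1.17 F [ 0.2 -0.2  0.7] open 51.5
yellow 230 248 319
yellow 242 249 320
yellow 254 250 322
yellow 266 252 323
yellow 278 253 325
yellow 290 254 326
yellow 302 255 328
yellow 314 256 329
yellow 326 257 330
yellow 338 258 332
yellow 350 261 333
blue 230 200 247
blue 242 200 248
blue 254 200 249
blue 266 200 250
blue 278 220 251
blue 290 220 252
blue 302 221 253
blue 314 218 254
blue 326 215 253
blue 338 212 249
blue 350 209 245
blue 362 207 241
blue 374 208 239
[(262, [207, 188, 34]), (265, [207, 187, 35]), (268, [206, 187, 28]), (271, [208, 187, 35]), (274, [206, 186, 30]), (277, [206, 188, 31]), (280, [206, 187, 30]), (283, [204, 186, 27]), (286, [207, 188, 33]), (289, [208, 187, 36]), (292, [206, 189, 33]), (295, [206, 187, 36]), (298, [205, 187, 29]), (301, [206, 189, 34]), (304, [206, 187, 30]), (307, [207, 187, 30]), (310, [206, 188, 34]), (313, [204, 186, 29]), (316, [207, 189, 36]), (319, [207, 188, 36]), (322, [205, 188, 32]), (325, [206, 187, 34]), (328, [206, 188, 36])]
1 y 276.9 291.5 b 253.2 276.9
-3 y 284.5 299.5 b 260.1 284.5
-6 y 290.2 305.4 b 265.2 290.2
```

```bash
cat > look.py <<'E'
from rig import env
from h import *
s,M,a=tool(env)
for n in('wrist','side','top'):
    c=wrist(env) if n=='wrist' else env.read_camera(n)
    pickle.dump(c,open(f'l_{n}.pkl','wb'))
    h=cv2.cvtColor(c['img'],cv2.COLOR_RGB2HSV)
    for q,lo,hi in(('yellow',24,34),('blue',105,125)):
        m=cv2.inRange(h,(lo,130,40),(hi,255,255))
        for k in cv2.findContours(m,0,1)[0]:
            x,y,w,hh=cv2.boundingRect(k)
            if cv2.contourArea(k)<25 or (n=='side' and not(190<x<310 and 80<y<210)) or (n=='top' and not(90<x<210 and 130<y<270)): continue
            print(n,q,cv2.contourArea(k),cv2.approxPolyDP(k,1.5,True).reshape(-1,2).tolist())
E
python3 look.py
```

```text
wrist yellow 11776.0 [[314, 191], [252, 194], [246, 197], [259, 356], [262, 361], [333, 351]]
wrist blue 34992.5 [[0, 152], [0, 241], [2, 242], [0, 243], [0, 263], [1, 259], [4, 261], [0, 266], [0, 272], [3, 272], [0, 274], [3, 276], [0, 277], [0, 304], [5, 305], [1, 308], [0, 306], [2, 312], [0, 313], [0, 319], [1, 315], [10, 314], [26, 319], [34, 325], [43, 335], [53, 363], [53, 369], [64, 360], [62, 359], [63, 357], [65, 358], [100, 327], [115, 323], [125, 324], [129, 327], [131, 333], [153, 328], [156, 321], [168, 313], [181, 284], [187, 278], [196, 277], [202, 265], [217, 265], [220, 276], [221, 304], [205, 364], [211, 388], [217, 390], [235, 389], [239, 381], [241, 359], [255, 321], [246, 224], [234, 222], [234, 220], [218, 217], [217, 215], [190, 207], [184, 207], [183, 205], [138, 192], [137, 194], [135, 191], [97, 180], [94, 181], [93, 179], [59, 170], [52, 166], [49, 167], [45, 164], [44, 166], [40, 163], [24, 158], [22, 160], [20, 157]]
side yellow 99.0 [[268, 155], [263, 163], [271, 167], [278, 159]]
side blue 1188.0 [[201, 161], [245, 188], [244, 194], [256, 197], [263, 170], [258, 167], [259, 164], [255, 161], [226, 154], [222, 161], [216, 165], [207, 163], [205, 160]]
side blue 52.5 [[233, 119], [233, 126], [243, 128], [242, 123]]
top yellow 74.0 [[161, 183], [165, 187], [168, 187], [173, 182], [177, 184], [170, 178]]
top blue 643.5 [[215, 221], [195, 205], [165, 239], [168, 242], [192, 228], [194, 221], [208, 230]]
```

Yellow's tip must have pushed blue off. Blue now leans on the robot's side of the pad, and yellow leans on the far side. I'll locate both and recover: pull yellow flat, refetch blue, then yellow.

```bash
python3 - <<'E'
from h import *
w,S,T=[pickle.load(open(f'l_{n}.pkl','rb')) for n in('wrist','side','top')]
ctr=np.array([578,241.2]);r=np.radians(46.8);A=np.array([[np.cos(r),np.sin(r)],[-np.sin(r),np.cos(r)]])
f=lambda c,p,z:np.round(A@(plane(c,[p],z)[0,:2]*1000-ctr),1).tolist()
print('yellow outer',f(w,(246,195),.010),f(w,(314,191),.010),'side',f(S,(278,159),.01),f(S,(271,167),.01))
for z in(.0,.012,.024): print('blue outer top',z,f(T,(215,221),z),f(T,(208,230),z),'side',f(S,(244,194),z),f(S,(256,197),z))
# crop dumps: colour rows of side image near blue to separate base from shim
h=cv2.cvtColor(S['img'],cv2.COLOR_RGB2HSV)
for y in range(160,200,3): print(y,[int(v) for v in S['img'][y,236:272:2].max(1)])
E
```

```text
yellow outer [94.3, 16.5] [96.8, -22.7] side [97.3, -23.3] [54.1, -15.6]
blue outer top 0.0 [-87.2, -15.4] [-89.7, 16.3] side [-75.7, 21.7] [-74.3, -16.6]
blue outer top 0.012 [-89.2, -16.2] [-91.7, 15.2] side [-86.0, 16.7] [-84.6, -21.2]
blue outer top 0.024 [-91.2, -16.9] [-93.7, 14.1] side [-96.3, 11.6] [-94.9, -25.8]
160 [134, 135, 135, 134, 135, 135, 130, 121, 105, 83, 55, 52, 53, 52, 61, 170, 210, 210]
163 [134, 136, 135, 136, 137, 137, 137, 137, 138, 136, 126, 103, 84, 114, 146, 174, 190, 201]
166 [133, 135, 136, 137, 139, 139, 137, 141, 146, 145, 142, 139, 141, 137, 142, 144, 152, 170]
169 [136, 134, 136, 137, 139, 139, 139, 146, 147, 148, 146, 147, 147, 137, 117, 120, 78, 136]
172 [134, 136, 136, 136, 138, 137, 138, 148, 147, 148, 147, 148, 147, 109, 66, 64, 66, 138]
175 [135, 137, 135, 135, 137, 136, 145, 148, 147, 147, 147, 147, 141, 84, 60, 62, 66, 138]
178 [134, 134, 134, 135, 137, 136, 143, 148, 147, 148, 148, 148, 129, 69, 63, 90, 141, 167]
181 [126, 134, 135, 136, 135, 135, 146, 147, 148, 147, 148, 150, 104, 71, 136, 170, 173, 171]
184 [103, 84, 113, 133, 134, 144, 147, 146, 147, 147, 147, 142, 81, 160, 179, 174, 172, 172]
187 [176, 167, 133, 79, 101, 143, 147, 147, 149, 147, 147, 118, 107, 183, 179, 176, 172, 170]
190 [173, 177, 175, 172, 126, 146, 146, 146, 146, 147, 145, 97, 161, 189, 184, 180, 175, 171]
193 [177, 174, 175, 167, 139, 146, 147, 147, 146, 148, 142, 78, 176, 189, 189, 181, 181, 173]
196 [177, 178, 175, 172, 140, 115, 121, 132, 143, 145, 102, 130, 179, 184, 188, 186, 181, 179]
199 [171, 179, 180, 174, 176, 177, 173, 170, 168, 161, 146, 175, 181, 180, 186, 188, 181, 183]
```

apply_moves(steps=[0.6,0.12,0,0,-0.6,0.1,0,0.6,0,-0.6,0,0,1,0,-0.6,0,0,0.75,0,-0.4,0,0,0,0,1,0,0,0,0,1,0,0,0,0,1,0,0,0,0,1])

```text
t: 36.05
tcp_pos: [0.6409, 0.3038, 0.0056]
ee_rot: [0.917, 0.398, -0.0, 0.0]
ft_force: [-0.3, 1.0, -0.6]
opening: 0.039
grasp_force: 59.3
```

apply_moves(steps=[0.4,0,0,0,1,0.8,0,0,0,1,0.8,0,0,0,1,0,0,0,0,0,0,0,0,0,-0.4,0,0,-1,0,-1,0,0,-1,0,-1])

```text
t: 36.92
tcp_pos: [0.6753, 0.3403, 0.0578]
ee_rot: [0.917, 0.398, 0.0, 0.0]
ft_force: [0.0, -0.3, 0.2]
opening: 0.0853
grasp_force: 0.0
```

```bash
sed -i "s/^    for q,lo/    if n!='wrist': continue\n    for q,lo/" look.py; python3 look.py | grep yellow; python3 - <<'E'
from rig import env
from h import *
rel(env,None); w=pickle.load(open('l_wrist.pkl','rb'))
E
```

```text
wrist yellow 9219.5 [[303, 215], [257, 223], [245, 223], [239, 227], [262, 363], [321, 355], [324, 352], [307, 221]]
t 37.08 tcp [677.1 341.3  59.6] az 46.91 J6 1.2 F [ 0.  -0.2  0.2] open 85.3
```

apply_moves(steps=[0,0,-1,-1,-1,0,0,-1,-1,-1,0,0,-1,-1,-1,0,0,-1,-1,-1,0,0,-1,-1,-1,0,0,-1,-1,-1,-0.5,-0.85,-0.3,-1,-1,-0.35,-0.95,0,-1,-1])

```text
t: 38.08
tcp_pos: [0.641, 0.3035, 0.2141]
ee_rot: [0.444, 0.896, 0.001, 0.0]
ft_force: [-0.6, -0.4, -0.3]
opening: 0.0855
grasp_force: 0.0
```

apply_moves(steps=[-0.15,-1,0,-1,-1,0,-1,0,-1,-1,0.2,-1,0,-1,-1,0.35,-0.95,0,-1,-1,0.5,-0.85,0,-1,-1,0.65,-0.75,0,-1,-1,0.75,-0.65,0,-1,-1,0,0,0.6,-1,-1])

```text
t: 39.08
tcp_pos: [0.5196, 0.1757, 0.199]
ee_rot: [-0.235, 0.972, -0.0, 0.001]
ft_force: [0.6, -0.4, 0.2]
opening: 0.0854
grasp_force: 0.0
```

apply_moves(steps=[0,0,1,-1,-1,0,0,1,-1,-1,0,0,1,0,-1])

```text
t: 39.45
tcp_pos: [0.5201, 0.1766, 0.1226]
ee_rot: [-0.399, 0.917, -0.0, 0.0]
ft_force: [-0.6, -0.5, 0.5]
opening: 0.0855
grasp_force: 0.0
```

```bash
cat >> h.py <<'E'
ctr=np.array([578,241.2]);_r=np.radians(46.8);A=np.array([[np.cos(_r),np.sin(_r)],[-np.sin(_r),np.cos(_r)]])
E
python3 look.py|grep blue; python3 - <<'E'
from rig import env
from h import *
g=ctr+A.T@np.array([-88,-1]); rel(env,(g[0],g[1],8)); s,M,a=tool(env); print('arm',A@(s['tcp_pos'][:2]*1000-ctr),s['joint_positions'])
w=pickle.load(open('l_wrist.pkl','rb')); h=cv2.cvtColor(w['img'],cv2.COLOR_RGB2HSV)
for r in range(140,330,12): print(r,[int(v) for v in w['img'][r,150:410:8].max(1)],int(h[r,277,0]))
E
```

```text
wrist blue 17054.5 [[250, 197], [251, 323], [299, 323], [300, 325], [292, 344], [384, 344], [374, 315], [377, 281], [380, 277], [397, 276], [406, 289], [411, 289], [421, 297], [443, 330], [447, 312], [446, 307], [454, 294], [463, 288], [467, 288], [466, 285], [468, 283], [469, 287], [471, 285], [486, 285], [443, 271], [441, 273], [440, 270], [428, 268], [424, 265], [416, 265], [368, 249], [355, 247], [341, 241], [336, 242], [334, 239], [320, 235], [316, 237], [308, 256], [306, 254], [303, 195]]
t 39.6 tcp [519.3 176.4 122.3] az -133.1 J6 -2.08 F [-0.7  0.4 -0.4] open 85.4
units [0.01 0.02 4.57]
arm [-87.46401532  -1.58979805] [ 3.05705701e-01  4.66747404e-01  1.86998132e+00 -5.01890052e-05
  8.07727919e-01 -2.08365573e+00]
140 [177, 172, 180, 181, 182, 187, 161, 179, 161, 177, 168, 182, 174, 169, 167, 174, 175, 165, 169, 168, 170, 179, 173, 162, 171, 178, 182, 162, 163, 168, 149, 164, 148] 20
152 [174, 178, 181, 166, 184, 178, 183, 172, 179, 176, 169, 158, 168, 173, 162, 167, 177, 176, 170, 159, 162, 170, 181, 173, 160, 167, 175, 181, 162, 166, 159, 155, 161] 19
164 [181, 165, 182, 1
[... 1675 characters left out ...]
 135, 134, 135, 133, 131, 134] 107
284 [178, 68, 25, 16, 182, 182, 162, 168, 163, 165, 166, 167, 169, 138, 138, 136, 139, 139, 138, 138, 135, 135, 137, 136, 136, 135, 138, 137, 136, 25, 67, 67, 132] 108
296 [69, 23, 22, 28, 176, 180, 182, 177, 165, 173, 168, 158, 170, 135, 138, 136, 137, 140, 137, 137, 113, 137, 138, 134, 135, 137, 136, 136, 134, 24, 24, 68, 69] 108
308 [48, 24, 22, 15, 182, 174, 180, 175, 182, 168, 174, 161, 169, 138, 137, 133, 140, 136, 139, 136, 121, 135, 134, 136, 136, 137, 134, 134, 123, 22, 20, 22, 67] 108
320 [25, 19, 18, 27, 174, 178, 168, 176, 183, 178, 185, 169, 175, 135, 140, 137, 137, 136, 139, 139, 135, 134, 134, 136, 137, 137, 134, 133, 132, 20, 24, 23, 31] 108
```

apply_moves(steps=[0,0,1,0,-1,0,0,1,0,-1,0,0,1,0,-1,0,0,1,0,-0.5,0,0,0.5,0,0,0,0,0,0,1,0,0,0,0,1,0,0,0,0,1])

```text
t: 40.6
tcp_pos: [0.5209, 0.177, 0.0115]
ee_rot: [-0.398, 0.917, -0.0, 0.001]
ft_force: [-0.2, 0.5, -1.8]
opening: 0.0386
grasp_force: 60.9
```

apply_moves(steps=[0.4,0,0,0,1,0.8,0,0,0,1,0.8,0,0,0,1,0,0,0,0,0,0,0,0,0,-0.2,0,0,0,0,-0.2])

```text
t: 41.35
tcp_pos: [0.4872, 0.1408, 0.0108]
ee_rot: [-0.398, 0.917, -0.0, 0.001]
ft_force: [0.0, 1.1, 1.0]
opening: 0.0512
grasp_force: 0.0
```

```bash
python3 - <<'E'
from rig import env
from h import *
rel(env,None);endrow(env,100,125,0,'blue')
c=wrist(env);s,M,a=tool(env)
pr=lambda x,z:np.round(proj(c,[np.r_[s['tcp_pos'][:2],z/1000]+M@np.array([x,0,0])/1000.])[0,1],1)
for x in(8,3,-2,-7): print(x,pr(x,0),pr(x,24))
E
```

```text
t 41.35 tcp [487.2 140.8  10.8] az -133.07 J6 -2.13 F [0.  1.1 1. ] open 51.2
blue rows 270 396 [166, 132, 65, 64, 65, 64, 62, 62, 64, 67, 64, 60, 64, 64, 66, 61, 64, 65, 67, 65, 65, 65, 67, 67, 68, 65, 67, 94, 123, 141, 152, 155, 155, 154, 154, 156, 154, 155, 155, 153, 153, 153, 154, 154, 153, 153, 152]
bottom edge tool x [ 6.2 -1.1 -0. ]
8 255.6 282.0
3 264.9 292.3
-2 274.0 302.4
-7 282.9 312.3
```

apply_moves(steps=[0.16,0,0.3,0,-0.2,0,0,0,0,1,0,0,0,0,1,0,0,0,0,1])

```text
t: 41.95
tcp_pos: [0.4833, 0.1373, 0.0029]
ee_rot: [-0.398, 0.917, 0.0, -0.0]
ft_force: [-0.6, -1.3, -0.8]
opening: 0.038
grasp_force: 60.1
```

apply_moves(steps=[0,0,-0.5,0,1,0,0,-1,0,1,0,0,-1,1,1,0,0,-1,1,1,0,0,-1,1,1,0,0,-1,1,1,0,0,-1,1,1,0,0,-1,1,1])

```text
t: 42.95
tcp_pos: [0.4833, 0.1373, 0.1922]
ee_rot: [0.117, 0.993, 0.0, 0.0]
ft_force: [0.8, 0.8, -1.1]
opening: 0.0378
grasp_force: 60.6
```

```bash
python3 - <<'E'
from rig import env
from h import *
rel(env,(673.8,343.3,230))
E
```

```text
t 42.95 tcp [483.3 137.3 192.2] az 166.58 J6 -1.08 F [ 0.8  0.8 -1.1] open 37.8
units [-5.5   9.78 -1.5 ]
```

apply_moves(steps=[0,0,-1,1,1,-0.35,0.95,-0.4,1,1,-0.15,1,0,1,1,0,1,0,1,1,0.2,1,0,1,1,0.35,0.95,0,1,1,0.5,0.85,0,1,1,0.65,0.75,0,1,1])

```text
t: 43.95
tcp_pos: [0.6025, 0.2675, 0.2263]
ee_rot: [0.728, 0.686, 0.0, 0.0]
ft_force: [0.9, 1.3, -1.7]
opening: 0.0378
grasp_force: 60.5
```

apply_moves(steps=[0.8,0.65,0,1,1,0.9,0.5,0,1,1,0.95,0.3,0,1,1,1,0.15,0,1,1,0.2,0,0,0,1])

```text
t: 44.58
tcp_pos: [0.6736, 0.3475, 0.2259]
ee_rot: [0.917, 0.399, 0.0, -0.0]
ft_force: [-0.4, -0.7, -1.4]
opening: 0.038
grasp_force: 60.5
```

```bash
python3 - <<'E'
from rig import env
from h import *
rel(env,(673.8,343.3,48))
E
```

```text
t 44.58 tcp [673.6 347.5 225.9] az 47.02 J6 1.21 F [-0.4 -0.7 -1.4] open 38.0
units [-0.12  0.12  7.12]
```

apply_moves(steps=[0,0.12,1,0,1,0,0,1,0,1,0,0,1,0,1,0,0,1,0,1,0,0,1,0,1,0,0,1,0,1,0,0,1,0,1,0,0,0.1,0,1])

```text
t: 45.58
tcp_pos: [0.6738, 0.3437, 0.0453]
ee_rot: [0.917, 0.398, -0.002, 0.0]
ft_force: [0.2, -0.5, -0.7]
opening: 0.0376
grasp_force: 60.7
```

apply_moves(steps=[-0.8,0,0,0,1,-0.8,0,0,0,1,-0.7,0,0,0,1,-0.4,0,0,0,1,-0.2,0,0.08,0,1,0,0,0.06,0,1])

```text
t: 46.32
tcp_pos: [0.6262, 0.2918, 0.0447]
ee_rot: [0.917, 0.398, 0.0, -0.0]
ft_force: [0.7, 0.4, -2.7]
opening: 0.0377
grasp_force: 60.6
```

```bash
python3 - <<'E'
from rig import env
from h import *
rel(env,(625.9,292.2,43));endrow(env,100,125,0,'blue')
c=wrist(env);s,M,a=tool(env)
pr=lambda x,h:np.round(proj(c,[s['tcp_pos']+M@np.array([x,0,-h])/1000.])[0,1],1)
for x in(0,-3,-6): print(x,pr(x,-3),pr(x,21))
E
```

```text
t 46.33 tcp [626.2 291.8  44.7] az 46.92 J6 1.17 F [ 0.7  0.4 -2.7] open 37.7
units [ 0.   -0.02  0.07]
blue rows 279 396 [174, 111, 135, 136, 137, 135, 136, 133, 127, 122, 114, 103, 81, 73, 71, 69, 72, 71, 71, 71, 69, 70, 71, 74, 73, 71, 74, 69, 71, 73, 71, 72, 74, 74, 69, 71, 75, 73, 72, 74, 73, 67, 104, 139, 150, 158, 157]
bottom edge tool x [-0.3  1.5  0. ]
0 275.6 306.0
-3 281.2 312.2
-6 286.8 318.4
```

apply_moves(steps=[0,0,0.08,0,1,0,0,0,0,1])

```text
t: 46.68
tcp_pos: [0.6264, 0.292, 0.0427]
ee_rot: [0.917, 0.398, 0.0, -0.0]
ft_force: [0.6, 0.8, -0.2]
opening: 0.0378
grasp_force: 60.7
```

apply_moves(steps=[0,0,0,0,0.05,0,0,0,0,-0.15,0,0,0,0,-0.2,0.6,0,0,0,-0.4,0.8,0,0,0,-0.6,0.8,0,0,0,-1])

```text
t: 47.42
tcp_pos: [0.6647, 0.333, 0.0428]
ee_rot: [0.917, 0.398, 0.0, -0.0]
ft_force: [1.2, 0.2, 0.6]
opening: 0.0841
grasp_force: 0.0
```

```bash
python3 look.py | cut -c1-600; python3 - <<'E'
from rig import env
from h import *
rel(env,None); c=pickle.load(open('l_wrist.pkl','rb'));s,M,a=tool(env)
def f(p,z): return np.round(A@(plane(c,[p],z)[0,:2]*1000-ctr),1)
h=cv2.cvtColor(c['img'],cv2.COLOR_RGB2HSV)
m=cv2.inRange(h,(24,130,40),(34,255,255))
for r in range(150,400,20):
    w=np.where(m[r,100:460])[0]+100
    if len(w): print(r,w[0],w[-1],f((w[0],r),.012),f((w[-1],r),.012))
v=c['img'][:,277].astype(int); print([(r,v[r].tolist()) for r in range(200,418,8)])
# where blue +x end (arm x 64, z 40..64) would be
for x,z in((64,40),(64,64),(60,64)):
    P=np.r_[(ctr+A.T@np.array([x,0]))/1000,z/1000]; print(x,z,proj(c,[P])[0])
E
```

```text
wrist yellow 11083.5 [[311, 203], [242, 213], [240, 219], [266, 365], [332, 356], [315, 206]]
wrist blue 239.5 [[110, 419], [105, 408], [83, 412], [79, 419]]
wrist blue 8291.0 [[181, 302], [179, 322], [166, 351], [161, 368], [189, 409], [203, 402], [215, 399], [217, 389], [248, 389], [272, 395], [314, 389], [312, 379], [272, 379], [277, 366], [266, 367], [264, 365], [256, 321], [249, 321], [247, 319], [244, 321], [241, 317], [239, 319], [237, 316], [234, 317], [233, 315], [230, 316], [229, 314]]
wrist blue 9564.0 [[0, 383], [0, 380], [2, 379], [2, 381], [9, 373], [7, 371], [11, 370], [17, 362], [15, 358], [17, 356], [19, 359], [25, 351], [35, 344], [41, 343], [42, 340], [44, 342], [49, 340], [63, 341], [67, 346], [66, 349], [69, 350], [77, 349], [77, 347], [81, 348], [85, 344], [89, 346], [93, 339], [98, 336], [98, 333], [104, 332], [103, 328], [106, 331], [107, 329], [108, 331], [114, 328], [139, 290], [134, 291], [129, 287], [126, 288], [118, 284], [116, 286], [114, 283], [108, 283], [100, 279], [94, 283], [96, 278], [88, 282], [87, 279], [91, 277], [61, 268], [57, 269], [56, 267],
[... 423 characters left out ...]
[83, 70, 19]), (216, [183, 188, 45]), (224, [182, 187, 42]), (232, [184, 188, 44]), (240, [183, 188, 43]), (248, [182, 186, 38]), (256, [183, 185, 41]), (264, [181, 184, 37]), (272, [184, 186, 41]), (280, [184, 185, 41]), (288, [183, 183, 38]), (296, [182, 181, 37]), (304, [184, 183, 38]), (312, [183, 182, 34]), (320, [183, 180, 35]), (328, [180, 177, 26]), (336, [183, 179, 32]), (344, [182, 177, 29]), (352, [181, 175, 20]), (360, [180, 174, 20]), (368, [72, 78, 92]), (376, [60, 57, 54]), (384, [13, 33, 60]), (392, [20, 35, 61]), (400, [14, 20, 25]), (408, [12, 14, 17]), (416, [18, 18, 23])]
64 40 [273.36822267 378.90334034]
64 64 [273.0301008  418.26422763]
60 64 [273.05060876 424.28281341]
```

apply_moves(steps=[0.55,0.03,0,-0.73,-1,0.5,0.03,0.2,0,-1,0,0,0.8,0,-1,0,0,0.6,0,-0.5,0,0,0,0,1,0,0,0,0,1,0,0,0,0,1,0,0,0,0,1])

```text
t: 48.58
tcp_pos: [0.6817, 0.3512, 0.0033]
ee_rot: [0.89, 0.456, 0.0, 0.0]
ft_force: [-0.7, 1.1, -0.1]
opening: 0.0379
grasp_force: 60.0
```

apply_moves(steps=[0,0,-0.4,0,1,0,0,-1,0.73,1,0,0,-1,0,1,0,0,-0.3,0,1,0,0,0,0,1,0,0,0,0,1])

```text
t: 49.32
tcp_pos: [0.6808, 0.3508, 0.0693]
ee_rot: [0.917, 0.398, -0.001, 0.0]
ft_force: [0.2, -0.1, -1.2]
opening: 0.0379
grasp_force: 61.1
```

```bash
python3 - <<'E'
from rig import env
from h import *
g=ctr+A.T@np.array([110,0]);rel(env,(g[0],g[1],68.4));endrow(env,25,34,0,'yellow')
c=wrist(env);s,M,a=tool(env);print('arm',A@(s['tcp_pos'][:2]*1000-ctr))
pr=lambda x,h:np.round(proj(c,[s['tcp_pos']+M@np.array([x,0,-h])/1000.])[0,1],1)
for x in(0,-3,-6): print(x,'yellow',pr(x,-2),pr(x,10))
E
```

```text
t 49.33 tcp [680.8 350.8  69.3] az 46.96 J6 1.21 F [ 0.2 -0.1 -1.2] open 37.9
units [-1.61 -0.    0.04]
yellow rows 281 396 [148, 118, 94, 93, 97, 97, 99, 97, 98, 97, 101, 99, 99, 115, 167, 190, 190, 193, 196, 192, 194, 193, 193, 192, 193, 194, 193, 191, 193, 192, 194, 194, 192, 193, 193, 191, 193, 193, 196, 192, 192, 195, 191, 193, 191, 192, 193]
bottom edge tool x [-1.1  1.5  0. ]
arm [1.50151776e+02 9.24131571e-02]
0 yellow 276.7 291.0
-3 yellow 282.4 297.0
-6 yellow 288.0 302.9
```

apply_moves(steps=[-0.5,0,-0.5,0,1,-0.5,0,-0.4,0,1,-0.44,0,-0.2,0,1,0,0,0,0,1,0,0,0,0,1])

```text
t: 50.05
tcp_pos: [0.6568, 0.3247, 0.0977]
ee_rot: [0.917, 0.398, 0.0, -0.0]
ft_force: [0.8, -0.3, -1.0]
opening: 0.0377
grasp_force: 61.2
```

apply_moves(steps=[0,0,-0.05,0,1,0,0,0,0,1])

```text
t: 50.3
tcp_pos: [0.6568, 0.3249, 0.0985]
ee_rot: [0.917, 0.398, -0.0, 0.0]
ft_force: [0.3, -0.1, -0.6]
opening: 0.0373
grasp_force: 61.1
```

apply_moves(steps=[0,0,-0.05,0,1,0,0,-0.02,0,1])

```text
t: 50.55
tcp_pos: [0.6568, 0.3249, 0.1005]
ee_rot: [0.917, 0.398, 0.0, -0.0]
ft_force: [0.0, 0.5, -1.5]
opening: 0.0378
grasp_force: 61.0
```

apply_moves(steps=[0,0,-0.04,0,1,0,0,0,0,1])

```text
t: 50.8
tcp_pos: [0.6568, 0.3248, 0.1016]
ee_rot: [0.917, 0.398, 0.0, -0.0]
ft_force: [1.2, -0.1, -1.5]
opening: 0.0377
grasp_force: 61.0
```

apply_moves(steps=[0,0,-0.04,0,1,0,0,0,0,1])

```text
t: 51.05
tcp_pos: [0.6568, 0.3248, 0.1026]
ee_rot: [0.917, 0.398, 0.0, -0.0]
ft_force: [0.7, 0.3, -3.0]
opening: 0.0378
grasp_force: 60.9
```

apply_moves(steps=[0,0,0.5,0,1,0,0,0.5,0,1,0,0,0.27,0,1,0,0,0,0,1,0,0,0,0,1])

```text
t: 51.68
tcp_pos: [0.657, 0.3249, 0.071]
ee_rot: [0.917, 0.398, 0.0, -0.0]
ft_force: [0.6, -0.5, -1.0]
opening: 0.038
grasp_force: 61.2
```

apply_moves(steps=[-0.15,0,0.03,0,1,-0.3,0,0,0,1,-0.3,0,0,0,1])

```text
t: 52.05
tcp_pos: [0.6508, 0.3169, 0.0739]
ee_rot: [0.918, 0.397, 0.011, -0.002]
ft_force: [21.5, 27.9, -1.0]
opening: 0.0377
grasp_force: 61.6
```

apply_moves(steps=[-0.3,0,0,0,1,-0.3,0,0,0,1,-0.25,0,0,0,1,-0.18,0,0,0,1,0,0,0,0,1])

```text
t: 52.68
tcp_pos: [0.6274, 0.2926, 0.0721]
ee_rot: [0.917, 0.398, 0.002, -0.0]
ft_force: [1.6, 2.0, 6.5]
opening: 0.0376
grasp_force: 73.1
```

apply_moves(steps=[0,0,0.06,0,1,0,0,0.05,0,1,0,0,0,0,1])

```text
t: 53.05
tcp_pos: [0.6279, 0.2928, 0.0694]
ee_rot: [0.917, 0.398, 0.002, 0.0]
ft_force: [2.0, 1.8, 7.4]
opening: 0.0376
grasp_force: 72.7
```

```bash
python3 look.py | cut -c1-420; python3 - <<'E'
from rig import env
from h import *
rel(env,None); c=pickle.load(open('l_wrist.pkl','rb'));s,M,a=tool(env)
v=c['img'][:,277].astype(int); print([(r,v[r].tolist()) for r in range(236,350,5)])
pr=lambda x,z:np.round(proj(c,[np.r_[s['tcp_pos'][:2],z/1000]+M@np.array([x,0,0])/1000.])[0,1],1)
for x in(4,0,-5,-8): print(x,'y',pr(x,64),pr(x,76),'b',pr(x,40),pr(x,64))
E
```

```text
wrist yellow 10469.0 [[235, 266], [232, 281], [236, 390], [257, 392], [272, 388], [283, 390], [289, 394], [304, 390], [314, 390], [320, 321], [320, 274], [318, 265]]
wrist blue 489.5 [[232, 324], [226, 358], [219, 361], [223, 387], [229, 390], [234, 387]]
wrist blue 33411.5 [[0, 150], [0, 218], [2, 220], [0, 221], [0, 234], [2, 235], [0, 236], [0, 282], [2, 283], [0, 284], [0, 290], [2, 290], [0, 292], [0, 299], [3, 300], [0, 301], [0, 317], [10, 308], [11, 310], [30, 314], [40, 321], [50, 335], [52, 345], [55, 347], [53, 349], [60, 374], [65, 372], [87, 351], [91, 350], [121, 325], [129, 321], [144, 319], [151, 322], [156, 329], [176, 324], [177, 319], [188, 310], [1
t 53.2 tcp [627.9 292.8  69.4] az 46.93 J6 1.17 F [2.8 1.7 6. ] open 37.5
[(236, [29, 53, 80]), (241, [40, 78, 138]), (246, [41, 79, 139]), (251, [43, 81, 140]), (256, [38, 77, 138]), (261, [41, 80, 138]), (266, [105, 90, 19]), (271, [108, 91, 18]), (276, [112, 94, 11]), (281, [208, 199, 26]), (286, [207, 198, 23]), (291, [210, 201, 32]), (296, [208, 199, 28]), (301, [208, 197, 29]), (306, [208, 199, 29]), (311, [209, 200, 28]), (316, [207, 198, 26]), (321, [209, 199, 31]), (326, [210, 199, 31]), (331, [208, 199, 29]), (336, [209, 199, 28]), (341, [208, 199, 34]), (346, [209, 200, 31])]
4 y 265.6 278.8 b 243.9 265.6
0 y 273.2 286.8 b 250.7 273.2
-5 y 282.4 296.5 b 259.1 282.4
-8 y 287.8 302.3 b 264.0 287.8
```

apply_moves(steps=[0,0,0.04,0,0.05,0,0,0,0,-0.15,0,0,0,0,-0.2])

```text
t: 53.58
tcp_pos: [0.6259, 0.2919, 0.066]
ee_rot: [0.917, 0.398, -0.0, 0.0]
ft_force: [0.0, -0.0, 0.1]
opening: 0.0511
grasp_force: 0.0
```

```bash
python3 look.py | cut -c1-420; python3 - <<'E'
from rig import env
from h import *
rel(env,None); c=pickle.load(open('l_wrist.pkl','rb'));s,M,a=tool(env)
for col in(245,277,310):
    v=c['img'][:,col].astype(int); print(col,[(r,v[r].tolist()) for r in range(246,345,6)])
pr=lambda x,z:np.round(proj(c,[np.r_[s['tcp_pos'][:2],z/1000]+M@np.array([x,0,0])/1000.])[0,1],1)
for x in(4,0,-5,-8,-15,-25): print(x,'y',pr(x,64),pr(x,76),'b',pr(x,40),pr(x,64))
E
```

```text
wrist yellow 10952.5 [[236, 263], [232, 274], [237, 389], [259, 393], [273, 390], [287, 394], [304, 390], [317, 390], [323, 274], [320, 265], [316, 263]]
wrist blue 34732.0 [[1, 149], [0, 239], [2, 240], [0, 242], [0, 256], [2, 257], [0, 258], [0, 275], [2, 276], [0, 278], [0, 314], [5, 309], [23, 313], [36, 321], [43, 331], [46, 329], [44, 333], [50, 349], [53, 350], [52, 352], [50, 351], [56, 367], [82, 341], [107, 324], [125, 324], [132, 333], [154, 327], [156, 321], [168, 313], [181, 284], [189, 277], [196, 277], [202, 265], [217, 265], [220, 275], [221, 304], [20
t 53.73 tcp [626.2 292.1  66.1] az 46.92 J6 1.17 F [ 0.2  0.3 -0. ] open 51.4
245 [(246, [41, 79, 138]), (252, [39, 78, 135]), (258, [44, 82, 141]), (264, [101, 86, 14]), (270, [105, 90, 22]), (276, [207, 191, 28]), (282, [207, 200, 27]), (288, [207, 198, 27]), (294, [210, 202, 34]), (300, [209, 201, 32]), (306, [206, 201, 29]), (312, [206, 199, 24]), (318, [209, 201, 32]), (324, [207, 200, 25]), (330, [210, 202, 31]), (336, [206, 198, 24]), (342, [208, 198, 25])]
277 [(246, [40, 77, 136]), (252, [41, 80, 138]), (258, [
[... 216 characters left out ...]
]), (318, [210, 202, 30]), (324, [209, 200, 31]), (330, [209, 200, 31]), (336, [207, 199, 28]), (342, [207, 198, 30])]
310 [(246, [180, 152, 101]), (252, [179, 152, 103]), (258, [170, 144, 95]), (264, [103, 87, 17]), (270, [106, 92, 22]), (276, [206, 185, 24]), (282, [207, 200, 22]), (288, [207, 202, 28]), (294, [208, 199, 28]), (300, [207, 201, 32]), (306, [210, 202, 33]), (312, [209, 200, 34]), (318, [206, 199, 25]), (324, [209, 200, 34]), (330, [207, 199, 25]), (336, [207, 199, 23]), (342, [206, 199, 22])]
4 y 268.6 282.4 b 245.9 268.6
0 y 276.2 290.5 b 252.8 276.2
-5 y 285.6 300.4 b 261.3 285.6
-8 y 291.1 306.2 b 266.3 291.1
-15 y 303.8 319.5 b 277.8 303.8
-25 y 321.1 337.6 b 293.7 321.1
```

apply_moves(steps=[0.6,0,0,0,-0.2,0.5,0,0.1,0,0.5,0,0,0.1,0,0.5,0,0,0.1,0,0.5,-0.3,0,0,0,0.5,-0.3,0,0,0,0.5])

```text
t: 54.48
tcp_pos: [0.6342, 0.3007, 0.0587]
ee_rot: [0.917, 0.398, -0.0, 0.0]
ft_force: [0.9, 0.2, -0.4]
opening: 0.0214
grasp_force: 0.1
```

apply_moves(steps=[-0.2,0,0,0,0.5,-0.15,0,0,0,0.5,0,0,0,0,0.5])

```text
t: 54.85
tcp_pos: [0.6289, 0.2948, 0.059]
ee_rot: [0.917, 0.398, 0.0, 0.0]
ft_force: [-0.2, -0.5, -0.7]
opening: 0.0213
grasp_force: 0.0
```

```bash
python3 look.py | grep -v blue | cut -c1-420; python3 - <<'E'
from rig import env
from h import *
rel(env,None); c=pickle.load(open('l_wrist.pkl','rb'));s,M,a=tool(env);print('arm',A@(s['tcp_pos'][:2]*1000-ctr))
for col in(245,277,310):
    v=c['img'][:,col].astype(int); print(col,[(r,v[r].tolist()) for r in range(246,345,5)])
pr=lambda x,z:np.round(proj(c,[np.r_[s['tcp_pos'][:2],z/1000]+M@np.array([x,0,0])/1000.])[0,1],1)
for x in(4,0,-5,-8,-11,-15,-25): print(x,'y',pr(x,64),pr(x,76),'b',pr(x,40),pr(x,64))
E
```

```text
wrist yellow 5027.5 [[253, 309], [248, 356], [242, 357], [241, 389], [273, 396], [311, 390], [312, 361], [311, 357], [305, 356], [300, 310]]
t 55.0 tcp [629.1 295.1  58.9] az 46.92 J6 1.17 F [0.2 0.3 0.1] open 21.4
arm [74.24802037 -0.35476727]
245 [(246, [43, 82, 140]), (251, [46, 82, 142]), (256, [43, 81, 140]), (261, [48, 79, 127]), (266, [75, 75, 69]), (271, [73, 74, 68]), (276, [73, 73, 66]), (281, [72, 70, 63]), (286, [35, 36, 36]), (291, [29, 29, 31]), (296, [25, 26, 23]), (301, [26, 28, 24]), (306, [29, 27, 27]), (311, [56, 54, 51]), (316, [54, 52, 50]), (321, [60, 57, 56]), (326, [54, 52, 50]), (331, [59, 56, 54]), (336, [59, 56, 54]), (341, [59, 57, 54])]
277 [(246, [33, 60, 93]), (251, [38, 79, 140]), (256, [41, 80, 139]), (261, [41, 81, 141]), (266, [45, 82, 141]), (271, [40, 79, 140]), (276, [39, 79, 139]), (281, [40, 73, 115]), (286, [20, 43, 72]), (291, [26, 43, 73]), (296, [23, 42, 74]), (301, [21, 44, 75]), (306, [16, 43, 74]), (311, [102, 89, 15]), (316, [107, 88, 13]), (321, [108, 92, 18]), (326, [214, 206, 34]), (331, [210, 202, 16]), (336, [213, 206, 30]), (341, [214, 205, 31])]
310 [(246, [183, 156, 103]), (251, [185, 157, 106]), (256, [186, 156, 104]), (261, [170, 143, 100]), (266, [73, 73, 66]), (271, [75, 73, 68]), (276, [75, 73, 67]), (281, [76, 75, 70]), (286, [73, 74, 68]), (291, [74, 72, 67]), (296, [61, 60, 54]), (301, [42, 42, 40]), (306, [19, 22, 20]), (311, [60, 57, 55]), (316, [71, 68, 65]), (321, [57, 56, 52]), (326, [53, 50, 48]), (331, [52, 50, 48]), (336, [50, 48, 46]), (341, [38, 36, 35])]
4 y 276.2 291.3 b 251.8 276.2
0 y 284.1 299.6 b 259.0 284.1
-5 y 293.8 309.8 b 267.7 293.8
-8 y 299.5 315.8 b 272.9 299.5
-11 y 305.2 321.8 b 278.0 305.2
-15 y 312.5 329.5 b 284.7 312.5
-25 y 330.4 348.2 b 301.0 330.4
```

apply_moves(steps=[0.7,0,0,0,0.5,0.8,0,-0.5,0,0.2,0,0,-1,0,0,0,0,-1,0,0,0,0,-1,0,0,0,0,-1,0,0,0,0,-1,0,0,0,0,-1,0,0])

```text
t: 56.0
tcp_pos: [0.6545, 0.3225, 0.2221]
ee_rot: [0.917, 0.398, -0.0, -0.0]
ft_force: [0.2, -0.0, -0.3]
opening: 0.0425
grasp_force: 0.0
```

apply_moves(steps=[-0.6,0,-0.6,0,0,-1,0,0,0,0,-1,0,0,0,0,-1,0,0,0,0,-0.8,0,0,0,0])

```text
t: 56.62
tcp_pos: [0.5776, 0.2406, 0.2359]
ee_rot: [0.917, 0.398, -0.001, 0.0]
ft_force: [0.0, 0.6, 0.6]
opening: 0.0426
grasp_force: 0.0
```

```bash
python3 - <<'E'
from rig import env
from h import *
rel(env,(578.3,241.4,176)); s,M,a=tool(env); print(s['moment'])
E
```

```text
t 56.62 tcp [577.6 240.6 235.9] az 46.91 J6 1.13 F [0.  0.6 0.6] open 42.6
units [ 0.04 -0.    2.39]
[-0.02578103  0.00113239 -0.00264296]
```

apply_moves(steps=[0.03,0,0.8,0,0,0,0,0.9,0,0,0,0,0.65,0,0,0,0,0,0,0.5,0,0,0,0,1,0,0,0,0,1,0,0,0,0,1], grip_force=40)

```text
t: 57.5
tcp_pos: [0.5789, 0.2433, 0.1771]
ee_rot: [0.917, 0.398, -0.001, -0.001]
ft_force: [-3.1, 4.3, -6.1]
opening: 0.013
grasp_force: 40.6
```

apply_moves(steps=[0,0,0,0.8,1,0,0,0,0.8,1])

```text
t: 57.75
tcp_pos: [0.579, 0.243, 0.1771]
ee_rot: [0.964, 0.265, -0.001, -0.0]
ft_force: [-2.3, 2.4, -6.6]
opening: 0.0133
grasp_force: 40.5
```

```bash
python3 - <<'E'
from rig import env
from h import *
rel(env,None); s,M,a=tool(env); print(s['moment'],s['effort'][5])
E
```

```text
t 57.75 tcp [579.  243.  177.1] az 30.68 J6 1.41 F [-2.3  2.4 -6.6] open 13.3
[0.3088437  0.29805888 0.04144341] -1.4367831498384476
```

apply_moves(steps=[0,0,0.03,0.8,1,0,0,0,0,1])

```text
t: 58.0
tcp_pos: [0.5792, 0.2428, 0.177]
ee_rot: [0.98, 0.199, -0.001, -0.0]
ft_force: [-5.7, 2.1, -0.8]
opening: 0.0132
grasp_force: 41.4
```

```bash
cat > mm.py <<'E'
from rig import env
from h import *
rel(env,None); s,M,a=tool(env); print(np.round(s['moment'],3))
E
python3 mm.py
```

```text
t 58.0 tcp [579.2 242.8 177. ] az 22.99 J6 1.55 F [-5.7  2.1 -0.8] open 13.2
[ 0.148  0.866 -0.058]
```

apply_moves(steps=[0,0,0.03,0.8,1,0,0,0,0,1])

```text
t: 58.25
tcp_pos: [0.5792, 0.2427, 0.177]
ee_rot: [0.991, 0.131, -0.001, -0.0]
ft_force: [-7.1, 0.2, 4.7]
opening: 0.0134
grasp_force: 42.1
```

```bash
python3 mm.py
```

```text
t 58.25 tcp [579.2 242.7 177. ] az 15.04 J6 1.69 F [-7.1  0.2  4.7] open 13.4
[-0.107  1.147  0.022]
```

apply_moves(steps=[0,0,-0.05,0.8,1])

```text
t: 58.38
tcp_pos: [0.579, 0.2424, 0.1772]
ee_rot: [0.998, 0.061, -0.001, 0.0]
ft_force: [-2.9, 1.8, -9.6]
opening: 0.0132
grasp_force: 40.2
```

```bash
python3 mm.py
```

```text
t 58.38 tcp [579.  242.4 177.2] az 6.97 J6 1.83 F [-2.9  1.8 -9.6] open 13.2
[0.062 0.379 0.181]
```

apply_moves(steps=[0,0,0,0.8,1])

```text
t: 58.5
tcp_pos: [0.5791, 0.2423, 0.1771]
ee_rot: [1.0, -0.01, -0.001, 0.0]
ft_force: [-3.6, -0.6, -3.8]
opening: 0.0132
grasp_force: 41.1
```

```bash
python3 mm.py
```

```text
t 58.5 tcp [579.1 242.3 177.1] az -1.11 J6 1.97 F [-3.6 -0.6 -3.8] open 13.2
[-0.19   0.704  0.13 ]
```

apply_moves(steps=[0,0,0,0.8,1])

```text
t: 58.62
tcp_pos: [0.579, 0.2421, 0.177]
ee_rot: [0.997, -0.079, -0.001, 0.001]
ft_force: [-3.2, -0.2, -2.7]
opening: 0.0133
grasp_force: 41.1
```

```bash
python3 mm.py
```

```text
t 58.62 tcp [579.  242.1 177. ] az -9.11 J6 2.11 F [-3.2 -0.2 -2.7] open 13.3
[-0.337  0.803  0.128]
```

apply_moves(steps=[0,0,0,0,0.3,0,0,0,0,0,0,0,0,0,-0.1,0,0,-0.6,0,-0.1,0,0,-1,0,-0.1,0,0,-1,0,-0.1,0,0,-1,0,-0.1,0,0,-1,0,-0.1])

```text
t: 59.62
tcp_pos: [0.5801, 0.2427, 0.2945]
ee_rot: [0.997, -0.079, 0.001, -0.0]
ft_force: [0.2, 0.2, 0.2]
opening: 0.0469
grasp_force: 0.0
```

apply_moves(steps=[0.5,0,-1,0,-0.1,1,0,-0.5,0,-0.1,1,0,0,0,-0.1,1,0,0,0,-0.1,0,0,0,0,-0.1])

```text
t: 60.25
tcp_pos: [0.6675, 0.2283, 0.3305]
ee_rot: [0.997, -0.079, 0.001, -0.0]
ft_force: [0.2, -0.3, 0.0]
opening: 0.0469
grasp_force: 0.0
```

```bash
sed -i "s/ if n!='wrist': continue/ pass/" look.py; python3 look.py | grep -v wrist; python3 - <<'E'
from rig import env
from h import *
rel(env,None); c=pickle.load(open('l_wrist.pkl','rb'))
m=cv2.inRange(cv2.cvtColor(c['img'],cv2.COLOR_RGB2HSV),(5,190,120),(17,255,255))
for k in cv2.findContours(m,0,1)[0]:
    if cv2.contourArea(k)>60:
        P=plane(c,k.reshape(-1,2),.2)[:,:2]*1000; print('bar',cv2.minAreaRect(np.float32(P)))
S=pickle.load(open('l_side.pkl','rb'))
# expected -x end of stack
for z in(40,64,76):
    print(z,[np.round(proj(S,[np.r_[(ctr+A.T@np.array([x,y]))/1000,z/1000]])[0],1).tolist() for x,y in((-29,-20),(-29,20),(61,-20))])
E
```

```text
side yellow 126.5 [[274, 150], [270, 151], [263, 163], [258, 164], [254, 161], [252, 167], [262, 170]]
side blue 861.5 [[201, 161], [244, 187], [250, 182], [249, 174], [251, 171], [253, 175], [264, 176], [267, 168], [263, 173], [252, 170], [250, 168], [252, 160], [226, 154], [219, 164], [214, 165], [204, 160]]
side blue 52.0 [[233, 119], [234, 126], [243, 128], [242, 123]]
top yellow 27.5 [[172, 181], [164, 187], [162, 192], [164, 193], [166, 187]]
top blue 267.5 [[189, 217], [184, 217], [170, 232], [171, 239], [194, 226]]
t 60.4 tcp [665.6 228.9 330.3] az -9.06 J6 2.04 F [ 0.9 -0.2 -0.4] open 47.0
bar ((578.4457397460938, 241.16053771972656), (13.39444637298584, 44.5847053527832), 80.8210678100586)
40 [[262.4, 177.7], [250.0, 174.4], [273.1, 158.8]]
64 [[262.3, 171.8], [249.7, 168.5], [273.1, 152.9]]
76 [[262.2, 168.8], [249.6, 165.5], [273.1, 149.9]]
```

```bash
python3 -c "
from rig import env
print(env.finish_job())"
```

```text
the job is handed in; nothing more can be done
None
```

The job is handed in at about 60 s: blue and yellow shims (36 mm in a gap of about 38.7 mm) lie stacked on the pad under the foot, and I turned the knob about 56° clockwise until the torque reading pointed to slip, then let go; they went in from the far side because the gripper cannot lean, and both were knocked off the pad once and put back.

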